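Fetch the socket from behind the rectifier tubes

TASK

The radio chassis needs the tan ceramic socket that lies in the rear bay of the divided box, behind two rectifier tubes and a chrome shield. First stand both tubes and the shield upright together on the black rubber mat, then take out the socket and set it down flat inside the square raised frame on the chassis, and only after that put each of the three back upright on the floor of the very cell it came from. Set things down gently, never drop a tube or tip it over, and do not shift the walnut-handled tube puller.

Things in the scene. Friction and masses are not known exactly. Their poses are not given: they have to be found in the camera images.
- stock_box: Dark wooden open box, fixed, near yaw 0 (+-0.25); 114 (x) by 214 (y) by 38 mm high outside; all walls and dividers 38 high, 4 thick; floor 4 thick. Origin: centre of underside. Its -x half (robot side) has three cells, each 56 (x) by 66 (y) inside, centred at x = -25, y = -70, 0, +70 mm in its frame. Its +x half is one rear bay, 46 by 206 inside, centred at x = +30.
- tube_shouldered: Larger rectifier tube, loose, about 90 g, standing in one of the three cells (any): black round base 36 mm diameter and 30 mm high; glass bulb that widens to 52 mm diameter between heights 56 and 94 mm (grip there), then narrows in a shoulder to a domed top at 126 mm. Origin: centre of its underside, z along its axis.
- tube_straight: Slimmer rectifier tube, loose, about 70 g, in another of the three cells: black round base 36 mm diameter and 30 mm high; straight glass bulb 40 mm diameter between heights 34 and 104 mm (grip there); top at 116 mm. Origin: centre of its underside, z along its axis.
- shield: Chrome tube shield, a bright metal can, loose, about 50 g, in the remaining cell: 33 mm diameter (foot 35 mm), 96 mm high, with a dark round spot on top. Origin: centre of its underside, z along its axis.
- socket: Tan ceramic tube socket, loose, about 60 g: a plain round block 38 mm diameter, 34 mm high, ring of eight small dark holes on top, standing on the floor of the rear bay of the box. Origin: centre of its underside. The tall things in front leave little or no room for a gripper to come down over it.
- mat: Black rubber mat, fixed, 250 (its x) by 130 (its y) by 4 mm thick: the side area. Origin: centre of its underside. It lies left or right of the box, within 0.2 rad of yaw 0.
- chassis: Aluminium radio chassis, fixed, 220 (its x) by 130 (its y) mm, flat top 50 mm above the counter, on the other side of the box from the mat, within 0.2 rad of yaw 0. Origin: centre of its underside. Towards its +x end, from x = 45 mm on, stand a transformer and a can, up to 38 mm above the top.
- frame (a point): Centre of the square raised frame on the chassis top, at the level of the top (x = -45, y = 0, z = 50 mm in the chassis frame); axes as the chassis. The frame is a dark lip 5 mm high, 4 mm thick, 54 by 54 mm inside.
- puller: Tube puller, a bystander lying on the counter beyond the box: round walnut handle 100 mm long and 26 mm thick, steel jaws, 175 mm long overall, up to 26 mm high. Origin: on the counter under the handle's jaw end; x points along it to the jaws. Leave it alone.
There are look-alikes about, which are no part of the job. Leave any blue look-alike of the tube_straight alone.

How it is judged:
On the way, in this order (a step that is already met when the one before it is completed fails the run):
1. both tubes and the shield stand upright on the mat, released, the socket not yet taken (x of tube_shouldered in the frame of mat between -0.125 and 0.125 m and y of tube_shouldered in the frame of mat between -0.065 and 0.065 m and z of tube_shouldered in the frame of mat between -0.002 and 0.01 m and angle between each of tube_shouldered, tube_straight, shield's own z axis and vertical below 0.15 rad and linear speed of each of tube_shouldered, tube_straight, shield below 0.03 m/s and contact force between the fingers and tube_shouldered below 0.05 N and x of tube_straight in the frame of mat between -0.125 and 0.125 m and y of tube_straight in the frame of mat between -0.065 and 0.065 m and z of tube_straight in the frame of mat between -0.002 and 0.01 m and contact force between the fingers and tube_straight below 0.05 N and x of shield in the frame of mat between -0.125 and 0.125 m and y of shield in the frame of mat between -0.065 and 0.065 m and z of shield in the frame of mat between -0.002 and 0.01 m and contact force between the fingers and shield below 0.05 N and distance of socket from where it was at the start of the episode below 0.03 m), for 0.2 s.
2. the socket stands in the frame on the chassis, released, while the tubes and the shield still stand on the mat (horizontal distance between socket and frame below 0.013 m and z of socket in the frame of frame below 0.004 m and angle between socket's own z axis and vertical below 0.1 rad and linear speed of each of socket, tube_shouldered, tube_straight, shield below 0.03 m/s and contact force between the fingers and socket below 0.05 N and x of tube_shouldered in the frame of mat between -0.125 and 0.125 m and y of tube_shouldered in the frame of mat between -0.065 and 0.065 m and z of tube_shouldered in the frame of mat between -0.002 and 0.01 m and angle between each of tube_shouldered, tube_straight, shield's own z axis and vertical below 0.15 rad and contact force between the fingers and tube_shouldered below 0.05 N and x of tube_straight in the frame of mat between -0.125 and 0.125 m and y of tube_straight in the frame of mat between -0.065 and 0.065 m and z of tube_straight in the frame of mat between -0.002 and 0.01 m and contact force between the fingers and tube_straight below 0.05 N and x of shield in the frame of mat between -0.125 and 0.125 m and y of shield in the frame of mat between -0.065 and 0.065 m and z of shield in the frame of mat between -0.002 and 0.01 m and contact force between the fingers and shield below 0.05 N), for 0.2 s.
At the end, for the whole second after the job is handed in: The socket stands flat inside the frame (centre within 13 mm of the frame's, underside within 4 mm of the chassis top), and both tubes and the shield stand upright (within 0.15 rad) on the floor of the cell each came from (within 26 mm of where it stood at the start), all released and at rest (horizontal distance between socket and frame below 0.013 m and z of socket in the frame of frame below 0.004 m and angle between socket's own z axis and vertical below 0.1 rad and linear speed of each of socket, tube_shouldered, tube_straight, shield below 0.03 m/s and contact force between the fingers and socket below 0.05 N and distance of each of tube_shouldered, tube_straight, shield from where it was at the start of the episode below 0.026 m and angle between each of tube_shouldered, tube_straight, shield's own z axis and vertical below 0.15 rad and contact force between the fingers and tube_shouldered below 0.05 N and contact force between the fingers and tube_straight below 0.05 N and contact force between the fingers and shield below 0.05 N); the robot touches nothing.
It fails at once if a tube tips over (leans more than 0.5 rad) (angle between any of tube_shouldered, tube_straight's own z axis and vertical above 0.5 rad).
It fails at once if a tube, the shield or the socket is dropped (falls freely by more than about 30 mm) ((linear speed of tube_shouldered above 0.8 m/s and contact force between the fingers and tube_shouldered below 0.01 N) or (linear speed of tube_straight above 0.8 m/s and contact force between the fingers and tube_straight below 0.01 N) or (linear speed of shield above 0.8 m/s and contact force between the fingers and shield below 0.01 N) or (linear speed of socket above 0.8 m/s and contact force between the fingers and socket below 0.01 N)).
It fails at once if the tube puller is shifted by more than 20 mm (distance of puller from where it was at the start of the episode above 0.02 m).
It also fails if it takes over 144 s, if anything falls off the work surface, if the arm or the gripper's body presses on something with over 40 N, if the wrist force passes 120 N, or if a joint passes its speed limit or range.

ROBOT

A 6-joint arm with a two-finger parallel gripper is mounted at the origin on the work surface. World frame = base frame: x ahead of the robot, y to its left, z up, the work surface at z = 0. Lengths are in m, angles in rad, forces in N, time in s.
With the tool pointing down it reaches from about 0.3 to 0.85 m from the base axis. Payload 5.4 kg.
Tool frame: the origin (TCP) lies on the centre line of the jaws, within the pads' length; the fingertips stand manip.finger_overhang ahead of it and the grasp point (between the pads) lies 2 mm behind it (manip.finger_overhang is the distance from the TCP to the fingertips, in m); z points along the fingers, y is the line along which they close (so a half turn about z gives the same grasp; the last joint's range is limited). The gripper opens to 85 mm and grips with 20 to 120 N. Pads are 22 mm wide; open, the fingers measure 114 mm over their backs; the gripper's body (76 mm by 85 mm) begins 54 mm behind the grasp point. The pads swing forward as they close: fully open they stand 13 mm farther back than shut.
Start: joints at [-1.427, 0.158, 1.597, -0, 1.386, -0.21], TCP at [0.199, -0.539, 0.248] pointing down, gripper open.
Joint ranges: [-2.91, 2.91], [-0.94, 2.29], [0.18, 2.7], [-1.29, 4.43], [0.17, 2.64], [-3, 3]. Speed limits (rad/s): [2.57, 2.57, 3.14, 3.14, 3.14, 3.14].

INTERFACE

Orientations are given as a rotation vector (axis times angle).
In Python, from workcell import manip, viewer, ticket gives the robot as it stands. The module is installed in compiled form; this text tells all that it offers.
- The arm moves only by the tool arm_command, never from a script. Its argument "increments" is a list of rows, each an object with "dp": the shift along the world's x, y, z as a fraction of full scale, a list of three; "twist": the turn, a rotation vector about the world's x, y, z as a fraction of full scale, a list of three; "claw": the opening, from 0 (shut) to 1 (fully open). A call has exactly 5 rows; each row shifts and turns the commanded pose from where the row before left it; what a row does not reach is not made up. Full scale, the value 1, is 2 cm for a shift and 6 degrees for a turn. A row lasts 1/10 s, in which the tool goes at most 50 mm and 8.59 degrees, less where a joint would pass 70% of its speed; a pose out of reach is approached as far as the arm can. A call with a number of a shift or a turn outside -1 to 1 is refused whole. A call with a gripper value outside its range is refused whole. The fingers move at their own pace and stop on an object; the grip force is fixed at half the most. Time passes only in rows, so rows that do not move let the fingers close, or fill a call up. It gives the time, the measured TCP pose, the force, the opening and the grip force at its end, in the units of the state.
- manip.get_obs(): the state, without advancing time (a new reading comes with each control period).
- viewer.camera(name): name is "scene" or "side" or "wrist"; returns the picture (480x640x3 uint8, red, green, blue); there is no depth.
- viewer.get_calibration(name): a dict with "fx", "fy", "cx", "cy" (pixels), "T" (4x4, takes a point from camera to world coordinates); the wrist camera has in their place "T_tool_cam" (4x4, takes a point from camera to tool coordinates, whose origin is the TCP and whose axes are the flange's). Camera axes: x right, y down, z forward; pixel columns grow to the right and rows downward; lengths in m; the calibration is good to about 2 mm. The wrist camera is an equidistant fisheye: a pixel r from the principal point sees the ray r / f radians off the axis. A picture is of the moment at which its call begins: read the wrist's pose just before it. get_calibration takes no time and is no camera call.
- ticket.hand_in(): hands the job in; it is judged then, once.
The state is a dict: "time_s": time; "joint_pos": joint angles; "joint_vel": joint speeds; "effort": joint torques, N m; "tool_pos": TCP position; "orientation": TCP orientation; "contact_force": force on the tool from outside, world axes, zero at the start; "ft_torque": the same for the moment, N m; "finger_gap": finger opening in m; "grasp_force": force on a finger pad.
Only numpy, scipy, OpenCV 4.12 (cv2) and the standard library are available. Lean on these libraries where they do the work, as an engineer would, in place of code of your own. Each camera call takes 0.05 s, during which the arm holds its last target. There are 200 camera calls.

## Working session

There is one attempt and no reset: what is moved stays moved. The work goes in short steps, Python scripts to look and compute and a tool call to move; the robot and the scene stay as the last step left them, time stands still between calls to the robot, and variables do not carry over. Pictures are saved under pics/ and viewed, at most 14 in all, crops included, and the job is handed in when it is done.

Besides the shell and the picture viewer there is one more tool, called after ">>>" by a JSON object that holds its "fn" and its "kwargs". arm_command: Moves the arm, as the interface text tells. Shift numbers are shares of 2 cm and turn numbers shares of 6 degrees, none past 1 either way. Its arguments: {"type":"object","properties":{"increments":{"type":"array","items":{"type":"object","properties":{"dp":{"type":"array","items":{"type":"number","minimum":-1,"maximum":1}},"twist":{"type":"array","items":{"type":"number","minimum":-1,"maximum":1}},"claw":{"type":"number"}}}}},"required":["increments"]}

```bash
mkdir -p pics; python3 - <<'E'
from workcell import manip, viewer
import cv2,numpy as np
o=manip.get_obs(); print({k:np.round(v,3) for k,v in o.items()}, manip.finger_overhang)
for n in ("scene","side"):
    c=viewer.get_calibration(n); print(n,{k:np.round(v,3) for k,v in c.items()})
    cv2.imwrite(f"pics/{n}0.png",cv2.cvtColor(viewer.camera(n),cv2.COLOR_RGB2BGR))
c=viewer.get_calibration("wrist"); print({k:np.round(v,3) for k,v in c.items()})
E
```

```text
{'time_s': np.float64(0.0), 'joint_pos': array([-1.427,  0.159,  1.598,  0.   ,  1.386, -0.21 ]), 'joint_vel': array([ 0.001,  0.   ,  0.   ,  0.001, -0.002,  0.002]), 'effort': array([-0.0000e+00, -3.9601e+01, -3.3143e+01, -0.0000e+00,  8.0000e-03,
       -0.0000e+00]), 'tool_pos': array([ 0.199, -0.539,  0.247]), 'orientation': array([-3.091, -0.553, -0.   ]), 'contact_force': array([-0.044, -0.069, -0.333]), 'ft_torque': array([-0.02 ,  0.004, -0.006]), 'grasp_force': np.float64(0.0), 'finger_gap': np.float64(0.085)} 0.017
scene {'fx': np.float64(457.8), 'fy': np.float64(457.8), 'cx': np.float64(321.486), 'cy': np.float64(240.077), 'T': array([[ 0.634,  0.649, -0.421,  0.959],
       [ 0.773, -0.537,  0.337, -0.298],
       [-0.007, -0.539, -0.842,  0.825],
       [ 0.   ,  0.   ,  0.   ,  1.   ]])}
side {'fx': np.float64(483.587), 'fy': np.float64(483.587), 'cx': np.float64(328.681), 'cy': np.float64(246.343), 'T': array([[-0.965, -0.115,  0.235,  0.383],
       [-0.26 ,  0.507, -0.821,  0.718],
       [-0.025, -0.854, -0.52 ,  0.52 ],
       [ 0.   ,  0.   ,  0.   ,  1.   ]])}
{'fx': np.float64(371.648), 'fy': np.float64(371.648), 'cx': np.float64(325.172), 'cy': np.float64(240.631), 'T_tool_cam': array([[ 0.   , -0.955, -0.295,  0.075],
       [ 1.   , -0.   ,  0.001, -0.001],
       [-0.001, -0.295,  0.955, -0.126],
       [ 0.   ,  0.   ,  0.   ,  1.   ]])}
```

View pics/scene0.png

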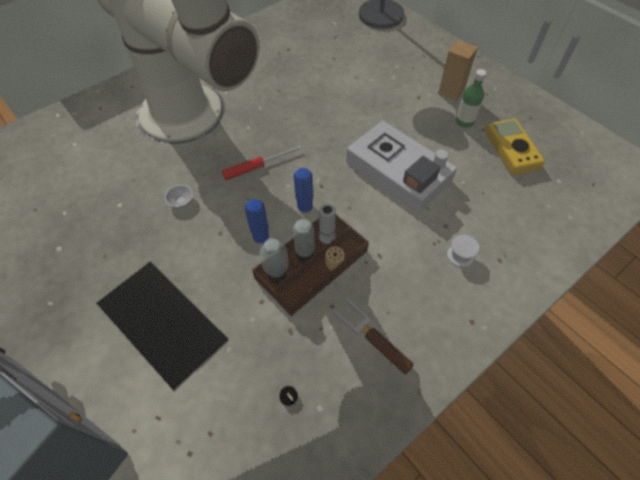

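View pics/side0.png

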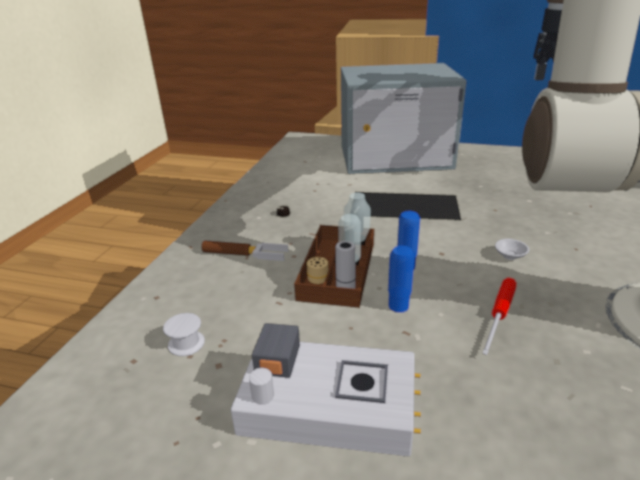

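The scene picture shows the mat at about (160,325), the box at (310,262), the shouldered tube at (275,258), the straight tube at (304,238), the shield at (327,224), the socket at (335,257) and the chassis at (400,163). Two blue look-alikes stand on the robot side of the box. Next I measure.

```bash
cat > h.py <<'E'
import numpy as np, cv2
from workcell import manip, viewer
from scipy.spatial.transform import Rotation as R
def ray(n,px,pose=None):
    c=viewer.get_calibration(n); u=np.asarray(px,float)
    x=(u[0]-c["cx"])/c["fx"]; y=(u[1]-c["cy"])/c["fy"]
    if n!="wrist": T=c["T"]; d=np.array([x,y,1.])
    else:
        p,o=pose; W=np.eye(4); W[:3,:3]=R.from_rotvec(o).as_matrix(); W[:3,3]=p; T=W@c["T_tool_cam"]
        r=np.hypot(x,y); d=np.array([x/r*np.sin(r),y/r*np.sin(r),np.cos(r)]) if r>0 else np.array([0,0,1.])
    return T[:3,3], T[:3,:3]@d
def onz(n,px,z,pose=None):
    o,d=ray(n,px,pose); return o+d*(z-o[2])/d[2]
def proj(n,P):
    c=viewer.get_calibration(n); q=np.linalg.inv(c["T"])@np.append(P,1); return np.array([c["cx"]+c["fx"]*q[0]/q[2],c["cy"]+c["fy"]*q[1]/q[2]])
def frame(p0,yaw):
    return lambda v: np.array([p0[0]+np.cos(yaw)*v[0]-np.sin(yaw)*v[1],p0[1]+np.sin(yaw)*v[0]+np.cos(yaw)*v[1]])
E
python3 - <<'E'
from h import *
im=cv2.imread("pics/scene0.png"); hsv=cv2.cvtColor(im,cv2.COLOR_BGR2HSV)
# mat: dark
def rect(mask,z,roi,name):
    m=np.zeros_like(mask); x0,y0,x1,y1=roi; m[y0:y1,x0:x1]=mask[y0:y1,x0:x1]
    cs,_=cv2.findContours(m,cv2.RETR_EXTERNAL,cv2.CHAIN_APPROX_NONE); c=max(cs,key=cv2.contourArea)
    W=np.array([onz("scene",p[0],z)[:2] for p in c],np.float32)*1000
    print(name,cv2.contourArea(c),cv2.minAreaRect(W)); 
rect(((hsv[...,2]<50)*255).astype(np.uint8),.004,(85,250,240,400),"mat")
for n,p in dict(box=(310,262),sock=(335,252)).items(): print(n,onz("scene",p,.038))
print("frame",onz("scene",(386,147),.05))
c=cv2.resize(im[170:320,230:400],None,fx=4.5,fy=4,interpolation=cv2.INTER_CUBIC); cv2.imwrite("pics/cropA.png",cv2.resize(im[160:320,230:400],(680,600) if 0 else (638,600),interpolation=cv2.INTER_CUBIC))
im2=cv2.imread("pics/side0.png"); cv2.imwrite("pics/cropB.png",cv2.resize(im2[180:330,270:430],(640,600),interpolation=cv2.INTER_CUBIC))
E
```

```text
mat 7625.0 ((493.3172302246094, -323.5948486328125), (244.8651123046875, 125.14625549316406), 7.916903972625732)
box [ 0.59092126 -0.03277662  0.038     ]
sock [0.60484736 0.0203431  0.038     ]
frame [0.46930897 0.2891764  0.05      ]
```

View pics/cropA.png

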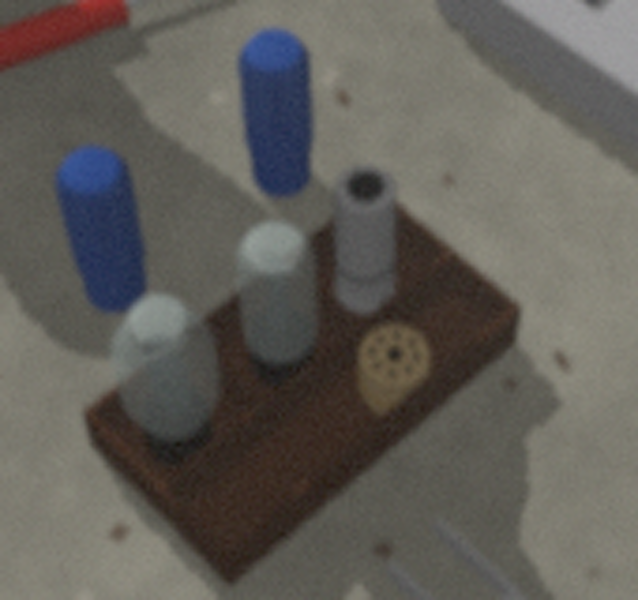

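View pics/cropB.png

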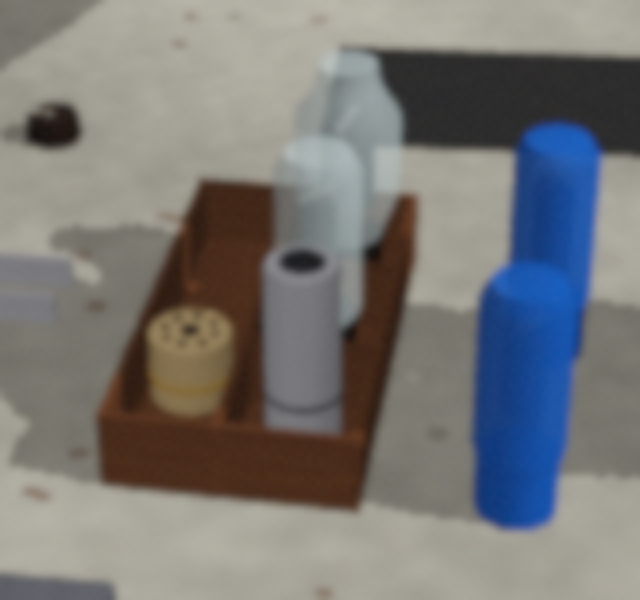

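Both crops are clear. In A the shield top is at crop (365,187), the straight tube top at (274,243), the shouldered tube top at (157,320) and the socket top at (394,355). In B the same four are at (302,262), (320,155), (352,65) and (190,330).

```bash
python3 - <<'E'
from h import *
A=lambda x,y:(230+x/638*170-.4,160+y/3.75-.4); B=lambda x,y:(270+x/4-.4,180+y/4-.4)
def tri(a,b):
    o1,d1=ray("scene",a);o2,d2=ray("side",b)
    s=np.linalg.lstsq(np.c_[d1,-d2],o2-o1,rcond=None)[0]; p,q=o1+s[0]*d1,o2+s[1]*d2
    return np.round((p+q)/2,4),round(np.linalg.norm(p-q),4)
for n,a,b,z in [("shield",(365,187),(302,262),.1),("socket",(394,353),(190,330),.038),("straight",(274,243),(320,155),.115),("should",(157,315),(352,65),.125),("blueL",(95,168),(558,140),.12),("blueR",(275,50),(528,280),.12)]:
    print(n,tri(A(*a),B(*b)),onz("scene",A(*a),z).round(4)[:2],onz("side",B(*b),z).round(4)[:2])
# box rim corners
for p in [(90,412),(225,548),(519,312),(397,207)]: print("rimA",onz("scene",A(*p),.038).round(4))
for p in [(203,182),(416,197),(362,437),(100,413)]: print("rimB",onz("side",B(*p),.038).round(4))
# chassis frame & chassis top in side
im=cv2.imread("pics/side0.png"); cv2.imwrite("pics/cropC.png",cv2.resize(im[320:460,220:430],(800,533),interpolation=cv2.INTER_CUBIC))
E
```

```text
shield (array([0.5474, 0.0456, 0.1006]), np.float64(0.0019)) [0.548  0.0461] [0.5469 0.0438]
socket (array([0.6071, 0.0163, 0.0393]), np.float64(0.0018)) [0.6074 0.0171] [0.607  0.0138]
straight (array([ 0.5544, -0.0194,  0.1167]), np.float64(0.0015)) [ 0.5542 -0.0185] [ 0.5546 -0.0232]
should (array([ 0.5563, -0.0926,  0.1261]), np.float64(0.0027)) [ 0.5571 -0.0919] [ 0.5559 -0.0963]
blueL (array([ 0.4552, -0.0606,  0.1137]), np.float64(0.0032)) [ 0.4615 -0.0624] [ 0.4529 -0.0505]
blueR (array([0.4519, 0.0608, 0.1137]), np.float64(0.0029)) [0.4581 0.0578] [0.4498 0.0695]
rimA [ 0.5335 -0.1287  0.038 ]
rimA [ 0.6402 -0.1211  0.038 ]
rimA [0.6308 0.0859 0.038 ]
rimA [0.5352 0.0804 0.038 ]
rimB [ 0.6396 -0.1221  0.038 ]
rimB [ 0.5295 -0.1304  0.038 ]
rimB [0.5138 0.0761 0.038 ]
rimB [0.6264 0.0847 0.038 ]
```

View pics/cropC.png

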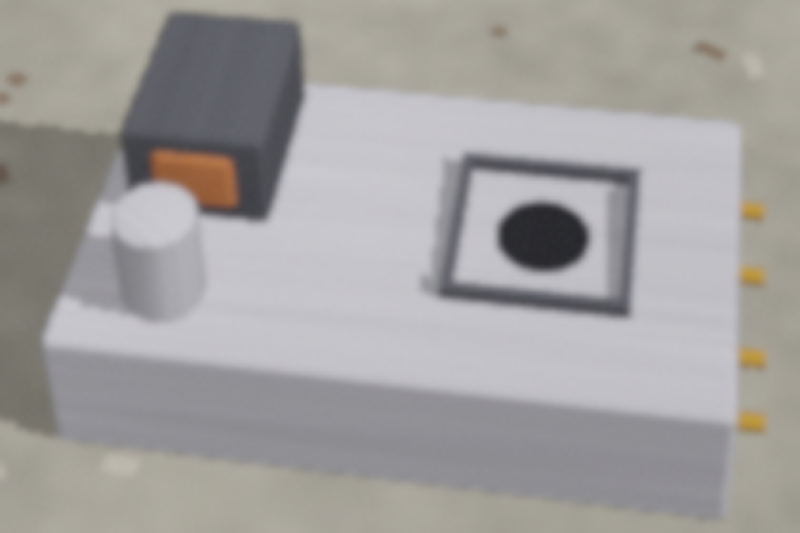

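Crop C shows the frame's outer corners at (465,155), (638,170), (628,315) and (438,295). The box fits centre ≈(0.578,-0.022), yaw ≈0.07. All three tall things match the cell centres, and the straight tube sits in the middle cell. I fly over the shouldered tube and check it with the wrist camera.

>>> {"fn": "arm_command", "kwargs": {"increments": [{"dp": [0.714,0.894,-0.094],"twist": [0,0,0.491],"claw": 1},{"dp": [0.714,0.894,-0.094],"twist": [0,0,0.491],"claw": 1},{"dp": [0.714,0.894,-0.094],"twist": [0,0,0.491],"claw": 1},{"dp": [0.714,0.894,-0.094],"twist": [0,0,0.491],"claw": 1},{"dp": [0.714,0.894,-0.094],"twist": [0,0,0.491],"claw": 1}]}}

```text
time_s: 0.6
tool_pos: [0.271, -0.4489, 0.2383]
orientation: [-2.994, -0.947, -0.0]
contact_force: [0.0, -0.4, -0.2]
finger_gap: 0.0854
grasp_force: 0.0
```

>>> {"fn": "arm_command", "kwargs": {"increments": [{"dp": [0.714,0.894,-0.094],"twist": [0,0,0.491],"claw": 1},{"dp": [0.714,0.894,-0.094],"twist": [0,0,0.491],"claw": 1},{"dp": [0.714,0.894,-0.094],"twist": [0,0,0.491],"claw": 1},{"dp": [0.714,0.894,-0.094],"twist": [0,0,0.491],"claw": 1},{"dp": [0.714,0.894,-0.094],"twist": [0,0,0.491],"claw": 1}]}}

```text
time_s: 1.1
tool_pos: [0.3424, -0.3595, 0.2289]
orientation: [-2.848, -1.324, 0.0]
contact_force: [0.1, -1.1, 0.4]
finger_gap: 0.0857
grasp_force: 0.0
```

>>> {"fn": "arm_command", "kwargs": {"increments": [{"dp": [0.714,0.894,-0.094],"twist": [0,0,0.491],"claw": 1},{"dp": [0.714,0.894,-0.094],"twist": [0,0,0.491],"claw": 1},{"dp": [0.714,0.894,-0.094],"twist": [0,0,0.491],"claw": 1},{"dp": [0.714,0.894,-0.094],"twist": [0,0,0.491],"claw": 1},{"dp": [0.714,0.894,-0.094],"twist": [0,0,0.491],"claw": 1}]}}

```text
time_s: 1.6
tool_pos: [0.4137, -0.2701, 0.2196]
orientation: [-2.655, -1.678, 0.0]
contact_force: [-0.5, -0.2, -0.0]
finger_gap: 0.0854
grasp_force: 0.0
```

>>> {"fn": "arm_command", "kwargs": {"increments": [{"dp": [0.714,0.894,-0.094],"twist": [0,0,0.491],"claw": 1},{"dp": [0.714,0.894,-0.094],"twist": [0,0,0.491],"claw": 1},{"dp": [0.714,0.894,-0.094],"twist": [0,0,0.491],"claw": 1},{"dp": [0.714,0.894,-0.094],"twist": [0,0,0.491],"claw": 1},{"dp": [0.714,0.894,-0.094],"twist": [0,0,0.491],"claw": 1}]}}

```text
time_s: 2.1
tool_pos: [0.485, -0.1808, 0.2102]
orientation: [-2.418, -2.004, 0.0]
contact_force: [-0.4, -0.5, 0.5]
finger_gap: 0.0859
grasp_force: 0.0
```

>>> {"fn": "arm_command", "kwargs": {"increments": [{"dp": [0.714,0.894,-0.094],"twist": [0,0,0.491],"claw": 1},{"dp": [0.714,0.894,-0.094],"twist": [0,0,0.491],"claw": 1},{"dp": [0.714,0.894,-0.094],"twist": [0,0,0.491],"claw": 1},{"dp": [0.714,0.894,-0.094],"twist": [0,0,0.491],"claw": 1},{"dp": [0.714,0.894,-0.094],"twist": [0,0,0.491],"claw": 1}]}}

```text
time_s: 2.6
tool_pos: [0.5564, -0.0914, 0.2007]
orientation: [-2.141, -2.298, 0.001]
contact_force: [-0.1, -0.4, -0.6]
finger_gap: 0.0857
grasp_force: 0.0
```

```bash
python3 - <<'E'
from h import *
C=lambda x,y:(220+x/800*210-.4,320+y/533*140-.4)
P=[onz("side",C(*p),.055) for p in [(465,155),(638,170),(628,315),(438,295)]]
print(np.round(P,4),np.mean(P,0).round(4))
for p in [(742,125),(735,420),(50,345)]: print(onz("side",C(*p),.05).round(4))
o=manip.get_obs(); print({k:np.round(o[k],4) for k in ("time_s","tool_pos","orientation","joint_pos")})
cv2.imwrite("pics/w1.png",cv2.cvtColor(viewer.camera("wrist"),cv2.COLOR_RGB2BGR))
E
```

```text
[[0.5    0.2609 0.055 ]
 [0.4402 0.2538 0.055 ]
 [0.4331 0.317  0.055 ]
 [0.4935 0.3236 0.055 ]] [0.4667 0.2888 0.055 ]
[0.4083 0.2181 0.05  ]
[0.396  0.3443 0.05  ]
[0.6093 0.3684 0.05  ]
{'time_s': np.float64(2.6), 'tool_pos': array([ 0.5564, -0.0914,  0.2007]), 'orientation': array([-2.1409e+00, -2.2978e+00,  7.0000e-04]), 'joint_pos': array([-0.3771,  0.1705,  1.6797, -0.    ,  1.2924, -0.4478])}
```

View pics/w1.png

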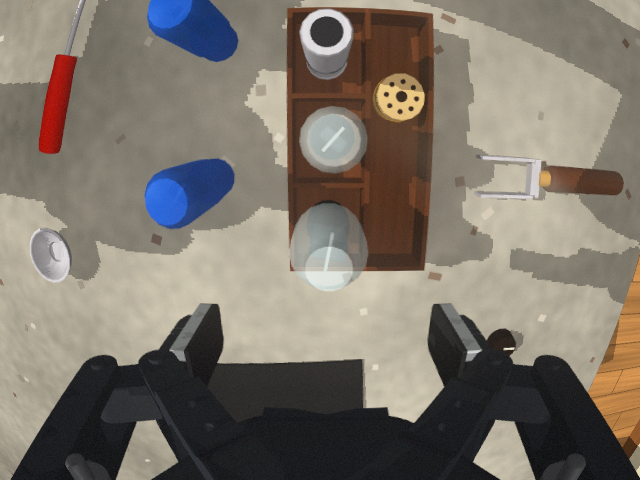

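The wrist picture shows the shouldered tube top at (329,268), the straight tube top at (333,139), the shield top at (326,33), the socket top at (400,97) and the box rim corners at (433,13), (427,271) and (291,271).

```bash
python3 - <<'E'
from h import *
o=manip.get_obs(); ps=(o["tool_pos"],o["orientation"])
for n,p,z in [("sh",(329,268),.128),("st",(333,139),.118),("shield",(326,33),.1),("sock",(400,97),.038),("c1",(433,13),.038),("c2",(427,271),.038),("c3",(291,271),.038),("c4",(288,9),.038)]: print(n,onz("wrist",p,z,ps).round(4))
E
```

```text
sh [ 0.5598 -0.09    0.128 ]
st [ 0.5566 -0.0179  0.118 ]
shield [0.5479 0.0471 0.1   ]
sock [0.6073 0.0182 0.038 ]
c1 [0.6292 0.092  0.038 ]
c2 [ 0.6474 -0.1221  0.038 ]
c3 [ 0.5319 -0.13    0.038 ]
c4 [0.5161 0.0823 0.038 ]
```

>>> {"fn": "arm_command", "kwargs": {"increments": [{"dp": [0.1,0,-0.8],"twist": [0,0,0],"claw": 1},{"dp": [0,0,-1],"twist": [0,0,0],"claw": 1},{"dp": [0,0,-1],"twist": [0,0,0],"claw": 1},{"dp": [0,0,-1],"twist": [0,0,0],"claw": 1},{"dp": [0,0,-1],"twist": [0,0,0],"claw": 1}]}}

```text
time_s: 3.15
tool_pos: [0.5577, -0.0924, 0.1041]
orientation: [-2.144, -2.295, 0.001]
contact_force: [0.3, 0.0, -0.5]
finger_gap: 0.0853
grasp_force: 0.0
```

>>> {"fn": "arm_command", "kwargs": {"increments": [{"dp": [0,0,-0.8],"twist": [0,0,0],"claw": 1},{"dp": [0,0,-0.43],"twist": [0,0,0],"claw": 1},{"dp": [0,0,0],"twist": [0,0,0],"claw": 0.3},{"dp": [0,0,0],"twist": [0,0,0],"claw": 0.3},{"dp": [0,0,0],"twist": [0,0,0],"claw": 0.3}]}}

```text
time_s: 3.65
tool_pos: [0.5592, -0.0928, 0.0823]
orientation: [2.143, 2.294, 0.001]
contact_force: [0.7, 0.3, -1.0]
finger_gap: 0.0506
grasp_force: 62.2
```

>>> {"fn": "arm_command", "kwargs": {"increments": [{"dp": [0,0,0],"twist": [0,0,0],"claw": 0.3},{"dp": [0,0,0],"twist": [0,0,0],"claw": 0.3},{"dp": [0,0,0],"twist": [0,0,0],"claw": 0.3},{"dp": [0,0,0],"twist": [0,0,0],"claw": 0.3},{"dp": [0,0,0],"twist": [0,0,0],"claw": 0.3}]}}

```text
time_s: 4.15
tool_pos: [0.5591, -0.0928, 0.082]
orientation: [2.143, 2.295, 0.001]
contact_force: [-0.1, -1.1, 5.7]
finger_gap: 0.0507
grasp_force: 62.7
```

>>> {"fn": "arm_command", "kwargs": {"increments": [{"dp": [0,0,0.5],"twist": [0,0,0],"claw": 0.3},{"dp": [0,0,0.8],"twist": [0,0,0],"claw": 0.3},{"dp": [0,0,0.8],"twist": [0,0,0],"claw": 0.3},{"dp": [0,0,0.6],"twist": [0,0,0],"claw": 0.3},{"dp": [0,-0.3,0.3],"twist": [0,0,0],"claw": 0.3}]}}

```text
time_s: 4.65
tool_pos: [0.5586, -0.0982, 0.1421]
orientation: [2.142, 2.296, 0.001]
contact_force: [0.3, -0.8, -0.3]
finger_gap: 0.0504
grasp_force: 62.4
```

>>> {"fn": "arm_command", "kwargs": {"increments": [{"dp": [0.1,-0.6,0],"twist": [0,0,0],"claw": 0.3},{"dp": [0.1,-0.9,0],"twist": [0,0,0],"claw": 0.3},{"dp": [0.1,-0.9,0],"twist": [0,0,0],"claw": 0.3},{"dp": [0.1,-0.9,0],"twist": [0,0,0],"claw": 0.3},{"dp": [0.1,-0.9,0],"twist": [0,0,0],"claw": 0.3}]}}

```text
time_s: 5.15
tool_pos: [0.568, -0.1844, 0.1402]
orientation: [-2.145, -2.295, 0.0]
contact_force: [-0.0, 0.8, -2.0]
finger_gap: 0.0508
grasp_force: 62.4
```

>>> {"fn": "arm_command", "kwargs": {"increments": [{"dp": [0.1,-0.9,0],"twist": [0,0,0],"claw": 0.3},{"dp": [0.1,-0.9,0],"twist": [0,0,0],"claw": 0.3},{"dp": [0.1,-0.9,0],"twist": [0,0,0],"claw": 0.3},{"dp": [0.2,-0.9,0],"twist": [0,0,0],"claw": 0.3},{"dp": [0.2,-0.9,0],"twist": [0,0,0],"claw": 0.3}]}}

```text
time_s: 5.65
tool_pos: [0.5823, -0.2739, 0.1407]
orientation: [2.144, 2.296, 0.0]
contact_force: [-0.5, 1.2, -0.7]
finger_gap: 0.0507
grasp_force: 62.4
```

>>> {"fn": "arm_command", "kwargs": {"increments": [{"dp": [0.2,-0.9,0],"twist": [0,0,0],"claw": 0.3},{"dp": [0.1,-0.6,0],"twist": [0,0,0],"claw": 0.3},{"dp": [0,-0.3,-0.4],"twist": [0,0,0],"claw": 0.3},{"dp": [0,0,-0.8],"twist": [0,0,0],"claw": 0.3},{"dp": [0,0,-0.8],"twist": [0,0,0],"claw": 0.3}]}}

```text
time_s: 6.15
tool_pos: [0.5877, -0.3076, 0.0988]
orientation: [-2.143, -2.295, -0.0]
contact_force: [0.5, 0.1, -1.7]
finger_gap: 0.0507
grasp_force: 62.4
```

>>> {"fn": "arm_command", "kwargs": {"increments": [{"dp": [0,0,-0.4],"twist": [0,0,0],"claw": 0.3},{"dp": [0,0,-0.25],"twist": [0,0,0],"claw": 0.3},{"dp": [0,0,-0.2],"twist": [0,0,0],"claw": 0.3},{"dp": [0,0,0],"twist": [0,0,0],"claw": 0.3},{"dp": [0,0,0],"twist": [0,0,0],"claw": 0.3}]}}

```text
time_s: 6.65
tool_pos: [0.5885, -0.3085, 0.0843]
orientation: [2.143, 2.296, 0.0]
contact_force: [-0.6, 0.4, -0.7]
finger_gap: 0.0505
grasp_force: 62.4
```

>>> {"fn": "arm_command", "kwargs": {"increments": [{"dp": [0,0,-0.06],"twist": [0,0,0],"claw": 0.3},{"dp": [0,0,-0.06],"twist": [0,0,0],"claw": 0.3},{"dp": [0,0,0],"twist": [0,0,0],"claw": 0.3},{"dp": [0,0,0],"twist": [0,0,0],"claw": 0.3},{"dp": [0,0,0],"twist": [0,0,0],"claw": 0.3}]}}

```text
time_s: 7.15
tool_pos: [0.5886, -0.3087, 0.082]
orientation: [2.143, 2.295, 0.0]
contact_force: [-1.0, -0.2, 3.6]
finger_gap: 0.0504
grasp_force: 62.7
```

>>> {"fn": "arm_command", "kwargs": {"increments": [{"dp": [0,0,0],"twist": [0,0,0],"claw": 0.65},{"dp": [0,0,0],"twist": [0,0,0],"claw": 0.75},{"dp": [0,0,0],"twist": [0,0,0],"claw": 0.9},{"dp": [0,0,0.3],"twist": [0,0,0],"claw": 0.9},{"dp": [0,0,0.7],"twist": [0,0,0],"claw": 0.9}]}}

```text
time_s: 7.65
tool_pos: [0.5873, -0.3077, 0.1004]
orientation: [-2.142, -2.294, 0.0]
contact_force: [0.3, 0.8, 0.8]
finger_gap: 0.0771
grasp_force: 0.0
```

>>> {"fn": "arm_command", "kwargs": {"increments": [{"dp": [0,0,1],"twist": [0,0,0],"claw": 1},{"dp": [0,0,1],"twist": [0,0,0],"claw": 1},{"dp": [0,0,1],"twist": [0,0,0],"claw": 1},{"dp": [0,0.5,1],"twist": [0,0,0],"claw": 1},{"dp": [-0.1,1,0],"twist": [0,0,0],"claw": 1}]}}

```text
time_s: 8.15
tool_pos: [0.5882, -0.2807, 0.187]
orientation: [2.14, 2.288, 0.001]
contact_force: [-0.1, 0.1, 0.7]
finger_gap: 0.0854
grasp_force: 0.0
```

>>> {"fn": "arm_command", "kwargs": {"increments": [{"dp": [-0.1,1,0],"twist": [0,0,0],"claw": 1},{"dp": [-0.1,1,0],"twist": [0,0,0],"claw": 1},{"dp": [-0.1,1,0],"twist": [0,0,0],"claw": 1},{"dp": [-0.1,1,0],"twist": [0,0,0],"claw": 1},{"dp": [-0.1,1,0],"twist": [0,0,0],"claw": 1}]}}

```text
time_s: 8.65
tool_pos: [0.5762, -0.1771, 0.1818]
orientation: [2.144, 2.296, 0.0]
contact_force: [-0.5, -0.8, -0.5]
finger_gap: 0.0855
grasp_force: 0.0
```

>>> {"fn": "arm_command", "kwargs": {"increments": [{"dp": [-0.1,1,0],"twist": [0,0,0],"claw": 1},{"dp": [-0.1,1,0],"twist": [0,0,0],"claw": 1},{"dp": [-0.2,1,0],"twist": [0,0,0],"claw": 1},{"dp": [-0.2,1,0],"twist": [0,0,0],"claw": 1},{"dp": [-0.2,1,0],"twist": [0,0,0],"claw": 1}]}}

```text
time_s: 9.15
tool_pos: [0.5597, -0.0767, 0.1813]
orientation: [-2.144, -2.296, 0.0]
contact_force: [-0.2, -0.1, 0.1]
finger_gap: 0.0853
grasp_force: 0.0
```

>>> {"fn": "arm_command", "kwargs": {"increments": [{"dp": [-0.1,1,0],"twist": [0,0,0],"claw": 1},{"dp": [-0.1,1,0],"twist": [0,0,0],"claw": 1},{"dp": [-0.1,1,0],"twist": [0,0,0],"claw": 1},{"dp": [0,0,0],"twist": [0,0,0],"claw": 1},{"dp": [0,0,0],"twist": [0,0,0],"claw": 1}]}}

```text
time_s: 9.65
tool_pos: [0.554, -0.0179, 0.1813]
orientation: [2.143, 2.297, -0.0]
contact_force: [-0.4, -0.4, -0.7]
finger_gap: 0.0853
grasp_force: 0.0
```

>>> {"fn": "arm_command", "kwargs": {"increments": [{"dp": [0.05,0,-0.7],"twist": [0,0,0],"claw": 1},{"dp": [0,0,-1],"twist": [0,0,0],"claw": 1},{"dp": [0,0,-1],"twist": [0,0,0],"claw": 1},{"dp": [0,0,-1],"twist": [0,0,0],"claw": 1},{"dp": [0,0,-0.8],"twist": [0,0,0],"claw": 1}]}}

```text
time_s: 10.15
tool_pos: [0.5543, -0.0191, 0.0888]
orientation: [-2.144, -2.293, 0.002]
contact_force: [-0.4, 0.2, 0.3]
finger_gap: 0.0854
grasp_force: 0.0
```

>>> {"fn": "arm_command", "kwargs": {"increments": [{"dp": [0,0,-0.35],"twist": [0,0,0],"claw": 1},{"dp": [0,0,0],"twist": [0,0,0],"claw": 0.2},{"dp": [0,0,0],"twist": [0,0,0],"claw": 0.2},{"dp": [0,0,0],"twist": [0,0,0],"claw": 0.2},{"dp": [0,0,0],"twist": [0,0,0],"claw": 0.2}]}}

```text
time_s: 10.65
tool_pos: [0.5562, -0.0187, 0.0857]
orientation: [2.143, 2.294, 0.002]
contact_force: [-0.3, -0.0, -1.0]
finger_gap: 0.0387
grasp_force: 60.2
```

>>> {"fn": "arm_command", "kwargs": {"increments": [{"dp": [0,0,0],"twist": [0,0,0],"claw": 0.2},{"dp": [0,0,0],"twist": [0,0,0],"claw": 0.2},{"dp": [0,0,0],"twist": [0,0,0],"claw": 0.2},{"dp": [0,0,0],"twist": [0,0,0],"claw": 0.2},{"dp": [0,0,0],"twist": [0,0,0],"claw": 0.2}]}}

```text
time_s: 11.15
tool_pos: [0.5562, -0.0187, 0.0856]
orientation: [2.142, 2.295, 0.002]
contact_force: [-0.7, -0.8, 6.0]
finger_gap: 0.0386
grasp_force: 60.6
```

>>> {"fn": "arm_command", "kwargs": {"increments": [{"dp": [0,0,0.5],"twist": [0,0,0],"claw": 0.2},{"dp": [0,0,0.8],"twist": [0,0,0],"claw": 0.2},{"dp": [0,0,0.8],"twist": [0,0,0],"claw": 0.2},{"dp": [0,0,0.6],"twist": [0,0,0],"claw": 0.2},{"dp": [0,-0.3,0.3],"twist": [0,0,0],"claw": 0.2}]}}

```text
time_s: 11.65
tool_pos: [0.5557, -0.0241, 0.1457]
orientation: [2.142, 2.296, 0.002]
contact_force: [1.0, 0.1, -0.4]
finger_gap: 0.0388
grasp_force: 60.3
```

>>> {"fn": "arm_command", "kwargs": {"increments": [{"dp": [0,-0.7,0],"twist": [0,0,0],"claw": 0.2},{"dp": [0,-1,0],"twist": [0,0,0],"claw": 0.2},{"dp": [0,-1,0],"twist": [0,0,0],"claw": 0.2},{"dp": [0,-1,0],"twist": [0,0,0],"claw": 0.2},{"dp": [0,-1,0],"twist": [0,0,0],"claw": 0.2}]}}

```text
time_s: 12.15
tool_pos: [0.5543, -0.1201, 0.1432]
orientation: [-2.144, -2.294, 0.001]
contact_force: [0.5, 0.1, -0.8]
finger_gap: 0.0392
grasp_force: 60.3
```

>>> {"fn": "arm_command", "kwargs": {"increments": [{"dp": [-0.3,-1,0],"twist": [0,0,0],"claw": 0.2},{"dp": [-0.3,-1,0],"twist": [0,0,0],"claw": 0.2},{"dp": [-0.3,-1,0],"twist": [0,0,0],"claw": 0.2},{"dp": [-0.3,-1,0],"twist": [0,0,0],"claw": 0.2},{"dp": [-0.3,-1,0],"twist": [0,0,0],"claw": 0.2}]}}

```text
time_s: 12.65
tool_pos: [0.5239, -0.2199, 0.1431]
orientation: [-2.144, -2.294, 0.001]
contact_force: [1.2, 0.7, -0.9]
finger_gap: 0.0386
grasp_force: 60.3
```

>>> {"fn": "arm_command", "kwargs": {"increments": [{"dp": [-0.35,-1,0],"twist": [0,0,0],"claw": 0.2},{"dp": [-0.35,-1,0],"twist": [0,0,0],"claw": 0.2},{"dp": [-0.35,-1,0],"twist": [0,0,0],"claw": 0.2},{"dp": [-0.35,-1,0],"twist": [0,0,0],"claw": 0.2},{"dp": [-0.25,-0.7,0],"twist": [0,0,0],"claw": 0.2}]}}

```text
time_s: 13.15
tool_pos: [0.4907, -0.3142, 0.1433]
orientation: [-2.145, -2.293, 0.001]
contact_force: [-0.3, 1.1, -0.2]
finger_gap: 0.039
grasp_force: 60.3
```

>>> {"fn": "arm_command", "kwargs": {"increments": [{"dp": [0,-0.4,-0.4],"twist": [0,0,0],"claw": 0.2},{"dp": [0,-0.15,-0.8],"twist": [0,0,0],"claw": 0.2},{"dp": [0,0,-0.8],"twist": [0,0,0],"claw": 0.2},{"dp": [0,0,-0.5],"twist": [0,0,0],"claw": 0.2},{"dp": [0,0,-0.3],"twist": [0,0,0],"claw": 0.2}]}}

```text
time_s: 13.65
tool_pos: [0.4915, -0.3217, 0.0859]
orientation: [-2.14, -2.295, -0.0]
contact_force: [-0.1, -0.3, -2.2]
finger_gap: 0.0394
grasp_force: 60.3
```

>>> {"fn": "arm_command", "kwargs": {"increments": [{"dp": [0,0,-0.1],"twist": [0,0,0],"claw": 0.2},{"dp": [0,0,-0.06],"twist": [0,0,0],"claw": 0.2},{"dp": [0,0,0],"twist": [0,0,0],"claw": 0.2},{"dp": [0,0,0],"twist": [0,0,0],"claw": 0.2},{"dp": [0,0,0],"twist": [0,0,0],"claw": 0.2}]}}

```text
time_s: 14.15
tool_pos: [0.4925, -0.3234, 0.0856]
orientation: [2.144, 2.296, 0.0]
contact_force: [-0.8, 2.1, 4.1]
finger_gap: 0.0387
grasp_force: 60.6
```

>>> {"fn": "arm_command", "kwargs": {"increments": [{"dp": [0,0,0],"twist": [0,0,0],"claw": 0.55},{"dp": [0,0,0],"twist": [0,0,0],"claw": 0.65},{"dp": [0,0,0],"twist": [0,0,0],"claw": 0.75},{"dp": [0,0,0.4],"twist": [0,0,0],"claw": 0.75},{"dp": [0,0,0.8],"twist": [0,0,0],"claw": 0.75}]}}

```text
time_s: 14.65
tool_pos: [0.4914, -0.3227, 0.1086]
orientation: [-2.142, -2.294, -0.0]
contact_force: [-0.2, 0.2, -0.4]
finger_gap: 0.064
grasp_force: 0.0
```

>>> {"fn": "arm_command", "kwargs": {"increments": [{"dp": [0,0,1],"twist": [0,0,0],"claw": 0.8},{"dp": [0,0,1],"twist": [0,0,0],"claw": 0.9},{"dp": [0,0,1],"twist": [0,0,0],"claw": 0.9},{"dp": [0,0.5,0.6],"twist": [0,0,0],"claw": 0.9},{"dp": [0.1,1,0],"twist": [0,0,0],"claw": 0.9}]}}

```text
time_s: 15.15
tool_pos: [0.4953, -0.2943, 0.1843]
orientation: [2.142, 2.29, 0.0]
contact_force: [0.2, -0.4, -0.3]
finger_gap: 0.0768
grasp_force: 0.0
```

>>> {"fn": "arm_command", "kwargs": {"increments": [{"dp": [0.2,1,0],"twist": [0,0,0],"claw": 0.9},{"dp": [0.2,1,0],"twist": [0,0,0],"claw": 0.9},{"dp": [0.2,1,0],"twist": [0,0,0],"claw": 0.9},{"dp": [0.2,1,0],"twist": [0,0,0],"claw": 0.9},{"dp": [0.2,1,0],"twist": [0,0,0],"claw": 0.9}]}}

```text
time_s: 15.65
tool_pos: [0.5135, -0.1904, 0.18]
orientation: [-2.142, -2.295, -0.0]
contact_force: [-0.5, -0.3, -0.1]
finger_gap: 0.0766
grasp_force: 0.0
```

>>> {"fn": "arm_command", "kwargs": {"increments": [{"dp": [0.2,1,0],"twist": [0,0,0],"claw": 0.9},{"dp": [0.2,1,0],"twist": [0,0,0],"claw": 0.9},{"dp": [0.2,1,0],"twist": [0,0,0],"claw": 0.9},{"dp": [0.2,1,0],"twist": [0,0,0],"claw": 0.9},{"dp": [0.2,1,0],"twist": [0,0,0],"claw": 0.9}]}}

```text
time_s: 16.15
tool_pos: [0.5332, -0.0907, 0.18]
orientation: [-2.142, -2.295, 0.001]
contact_force: [0.2, -0.1, 0.5]
finger_gap: 0.0769
grasp_force: 0.0
```

>>> {"fn": "arm_command", "kwargs": {"increments": [{"dp": [0.2,1,0],"twist": [0,0,0],"claw": 0.9},{"dp": [0.2,1,0],"twist": [0,0,0],"claw": 0.9},{"dp": [0.2,1,0],"twist": [0,0,0],"claw": 0.9},{"dp": [0,1,0],"twist": [0,0,0],"claw": 0.9},{"dp": [0,1,0],"twist": [0,0,0],"claw": 0.9}]}}

```text
time_s: 16.65
tool_pos: [0.5448, 0.0091, 0.18]
orientation: [-2.142, -2.295, 0.001]
contact_force: [-0.2, 1.0, -0.7]
finger_gap: 0.0766
grasp_force: 0.0
```

>>> {"fn": "arm_command", "kwargs": {"increments": [{"dp": [0,1,0],"twist": [0,0,0],"claw": 0.9},{"dp": [0,1,0],"twist": [0,0,0],"claw": 0.9},{"dp": [0,0,0],"twist": [0,0,0],"claw": 0.9},{"dp": [0,0,0],"twist": [0,0,0],"claw": 0.9},{"dp": [0,0,0],"twist": [0,0,0],"claw": 0.9}]}}

```text
time_s: 17.15
tool_pos: [0.5457, 0.0465, 0.1807]
orientation: [-2.144, -2.296, 0.001]
contact_force: [0.4, 0.8, 0.6]
finger_gap: 0.0768
grasp_force: 0.0
```

>>> {"fn": "arm_command", "kwargs": {"increments": [{"dp": [0.1,0,-0.8],"twist": [0,0,0],"claw": 0.9},{"dp": [0,0,-1],"twist": [0,0,0],"claw": 0.9},{"dp": [0,0,-1],"twist": [0,0,0],"claw": 0.9},{"dp": [0,0,-1],"twist": [0,0,0],"claw": 0.9},{"dp": [0,0,-1],"twist": [0,0,0],"claw": 0.9}]}}

```text
time_s: 17.65
tool_pos: [0.5481, 0.0458, 0.0843]
orientation: [2.146, 2.295, -0.0]
contact_force: [-0.1, -0.1, 0.6]
finger_gap: 0.0769
grasp_force: 0.0
```

>>> {"fn": "arm_command", "kwargs": {"increments": [{"dp": [0,0,-0.6],"twist": [0,0,0],"claw": 0.9},{"dp": [0,0,0],"twist": [0,0,0],"claw": 0.1},{"dp": [0,0,0],"twist": [0,0,0],"claw": 0.1},{"dp": [0,0,0],"twist": [0,0,0],"claw": 0.1},{"dp": [0,0,0],"twist": [0,0,0],"claw": 0.1}]}}

```text
time_s: 18.15
tool_pos: [0.5493, 0.0464, 0.0746]
orientation: [2.143, 2.295, 0.002]
contact_force: [0.3, -0.3, 4.4]
finger_gap: 0.0317
grasp_force: 59.4
```

>>> {"fn": "arm_command", "kwargs": {"increments": [{"dp": [0,0,0],"twist": [0,0,0],"claw": 0.1},{"dp": [0,0,0],"twist": [0,0,0],"claw": 0.1},{"dp": [0,0,0],"twist": [0,0,0],"claw": 0.1},{"dp": [0,0,0],"twist": [0,0,0],"claw": 0.1},{"dp": [0,0,0],"twist": [0,0,0],"claw": 0.1}]}}

```text
time_s: 18.65
tool_pos: [0.5493, 0.0464, 0.0746]
orientation: [2.143, 2.295, 0.002]
contact_force: [-1.7, -0.8, 6.2]
finger_gap: 0.0319
grasp_force: 59.5
```

>>> {"fn": "arm_command", "kwargs": {"increments": [{"dp": [0,0,0.5],"twist": [0,0,0],"claw": 0.1},{"dp": [0,0,0.8],"twist": [0,0,0],"claw": 0.1},{"dp": [0,0,0.8],"twist": [0,0,0],"claw": 0.1},{"dp": [0,0,0.6],"twist": [0,0,0],"claw": 0.1},{"dp": [0,-0.3,0.3],"twist": [0,0,0],"claw": 0.1}]}}

```text
time_s: 19.15
tool_pos: [0.5488, 0.0409, 0.1347]
orientation: [2.142, 2.296, 0.002]
contact_force: [-0.3, 0.5, -0.5]
finger_gap: 0.0318
grasp_force: 59.3
```

>>> {"fn": "arm_command", "kwargs": {"increments": [{"dp": [0,-1,0],"twist": [0,0,0],"claw": 0.1},{"dp": [0,-1,0],"twist": [0,0,0],"claw": 0.1},{"dp": [0,-1,0],"twist": [0,0,0],"claw": 0.1},{"dp": [0,-1,0],"twist": [0,0,0],"claw": 0.1},{"dp": [0,-1,0],"twist": [0,0,0],"claw": 0.1}]}}

```text
time_s: 19.65
tool_pos: [0.5477, -0.0604, 0.1327]
orientation: [-2.144, -2.295, 0.001]
contact_force: [0.6, -0.0, -0.7]
finger_gap: 0.0318
grasp_force: 59.3
```

>>> {"fn": "arm_command", "kwargs": {"increments": [{"dp": [0,-1,0],"twist": [0,0,0],"claw": 0.1},{"dp": [0,-1,0],"twist": [0,0,0],"claw": 0.1},{"dp": [0,-1,0],"twist": [0,0,0],"claw": 0.1},{"dp": [-0.9,-1,0],"twist": [0,0,0],"claw": 0.1},{"dp": [-0.9,-1,0],"twist": [0,0,0],"claw": 0.1}]}}

```text
time_s: 20.15
tool_pos: [0.5114, -0.1604, 0.1327]
orientation: [-2.143, -2.296, 0.001]
contact_force: [0.7, 0.3, -0.8]
finger_gap: 0.0319
grasp_force: 59.4
```

>>> {"fn": "arm_command", "kwargs": {"increments": [{"dp": [-1,-1,0],"twist": [0,0,0],"claw": 0.1},{"dp": [-1,-1,0],"twist": [0,0,0],"claw": 0.1},{"dp": [-1,-1,0],"twist": [0,0,0],"claw": 0.1},{"dp": [-1,-1,0],"twist": [0,0,0],"claw": 0.1},{"dp": [-1,-1,0],"twist": [0,0,0],"claw": 0.1}]}}

```text
time_s: 20.65
tool_pos: [0.4109, -0.2601, 0.1329]
orientation: [-2.144, -2.296, 0.0]
contact_force: [0.2, -0.1, 0.2]
finger_gap: 0.0318
grasp_force: 59.4
```

>>> {"fn": "arm_command", "kwargs": {"increments": [{"dp": [-0.6,-1,0],"twist": [0,0,0],"claw": 0.1},{"dp": [-0.1,-1,0],"twist": [0,0,0],"claw": 0.1},{"dp": [0,-1,0],"twist": [0,0,0],"claw": 0.1},{"dp": [0,-0.6,0],"twist": [0,0,0],"claw": 0.1},{"dp": [0,-0.25,-0.4],"twist": [0,0,0],"claw": 0.1}]}}

```text
time_s: 21.15
tool_pos: [0.3985, -0.3381, 0.1258]
orientation: [2.144, 2.293, -0.001]
contact_force: [0.1, -1.2, -0.1]
finger_gap: 0.0316
grasp_force: 59.5
```

>>> {"fn": "arm_command", "kwargs": {"increments": [{"dp": [0,0,-0.8],"twist": [0,0,0],"claw": 0.1},{"dp": [0,0,-0.8],"twist": [0,0,0],"claw": 0.1},{"dp": [0,0,-0.5],"twist": [0,0,0],"claw": 0.1},{"dp": [0,0,-0.3],"twist": [0,0,0],"claw": 0.1},{"dp": [0,0,-0.16],"twist": [0,0,0],"claw": 0.1}]}}

```text
time_s: 21.65
tool_pos: [0.398, -0.336, 0.0745]
orientation: [-2.142, -2.295, 0.0]
contact_force: [-8.0, 7.1, 24.7]
finger_gap: 0.0319
grasp_force: 62.1
```

>>> {"fn": "arm_command", "kwargs": {"increments": [{"dp": [0,0,0],"twist": [0,0,0],"claw": 0.1},{"dp": [0,0,0],"twist": [0,0,0],"claw": 0.1},{"dp": [0,0,0],"twist": [0,0,0],"claw": 0.1},{"dp": [0,0,0],"twist": [0,0,0],"claw": 0.1},{"dp": [0,0,0],"twist": [0,0,0],"claw": 0.1}]}}

```text
time_s: 22.15
tool_pos: [0.3985, -0.3366, 0.0746]
orientation: [2.143, 2.296, -0.0]
contact_force: [-1.8, 1.2, 6.3]
finger_gap: 0.0319
grasp_force: 60.0
```

>>> {"fn": "arm_command", "kwargs": {"increments": [{"dp": [0,0,0],"twist": [0,0,0],"claw": 0.5},{"dp": [0,0,0],"twist": [0,0,0],"claw": 0.6},{"dp": [0,0,0],"twist": [0,0,0],"claw": 0.7},{"dp": [0,0,0.4],"twist": [0,0,0],"claw": 0.7},{"dp": [0,0,0.8],"twist": [0,0,0],"claw": 0.7}]}}

```text
time_s: 22.65
tool_pos: [0.3975, -0.3355, 0.0972]
orientation: [-2.142, -2.294, -0.001]
contact_force: [0.4, -0.3, 0.5]
finger_gap: 0.0598
grasp_force: 0.0
```

>>> {"fn": "arm_command", "kwargs": {"increments": [{"dp": [0,0,1],"twist": [0,0,0],"claw": 0.7},{"dp": [0,0,1],"twist": [0,0,0],"claw": 0.7},{"dp": [0,0,1],"twist": [0,0,0],"claw": 0.7},{"dp": [0,0.5,1],"twist": [0,0,0],"claw": 0.9},{"dp": [0,1,0],"twist": [0,0,0],"claw": 0.9}]}}

```text
time_s: 23.15
tool_pos: [0.3996, -0.3087, 0.182]
orientation: [2.141, 2.289, -0.002]
contact_force: [-0.1, -0.7, -0.3]
finger_gap: 0.0763
grasp_force: 0.0
```

```bash
python3 - <<'E'
from h import *
a=cv2.cvtColor(viewer.camera("scene"),cv2.COLOR_RGB2BGR); cv2.imwrite("pics/s2.png",a)
E
```

```text
(no output)
```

View pics/s2.png

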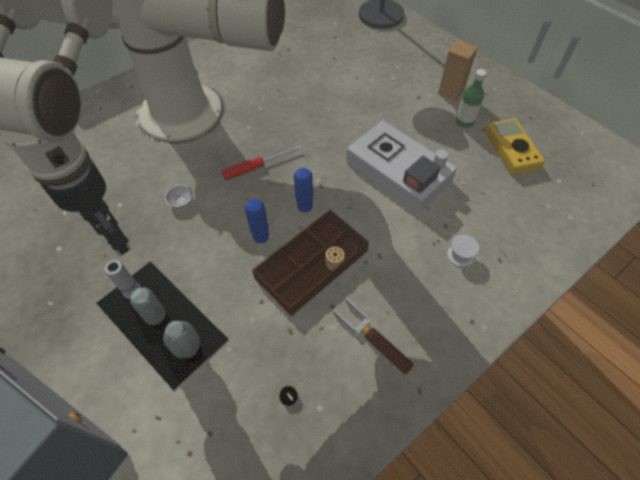

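All three stand upright on the mat: shield at (118,278), straight tube at (148,308), shouldered tube at (182,340). The socket is undisturbed at (335,257). I go to the socket and turn the jaws along the bay.

>>> {"fn": "arm_command", "kwargs": {"increments": [{"dp": [0.65,1,0],"twist": [0,0,-0.94],"claw": 0.9},{"dp": [0.65,1,0],"twist": [0,0,-0.94],"claw": 0.9},{"dp": [0.65,1,0],"twist": [0,0,-0.94],"claw": 0.9},{"dp": [0.65,1,0],"twist": [0,0,-0.94],"claw": 0.9},{"dp": [0.65,1,0],"twist": [0,0,-0.94],"claw": 0.9}]}}

```text
time_s: 23.7
tool_pos: [0.4636, -0.2056, 0.1781]
orientation: [2.642, 1.699, 0.0]
contact_force: [0.0, -1.4, 0.3]
finger_gap: 0.0771
grasp_force: 0.0
```

>>> {"fn": "arm_command", "kwargs": {"increments": [{"dp": [0.65,1,0],"twist": [0,0,-0.94],"claw": 0.9},{"dp": [0.65,1,0],"twist": [0,0,-0.94],"claw": 0.9},{"dp": [0.65,1,0],"twist": [0,0,-0.94],"claw": 0.9},{"dp": [0.65,1,0],"twist": [0,0,-0.94],"claw": 0.9},{"dp": [0.65,1,0],"twist": [0,0,-0.94],"claw": 0.9}]}}

```text
time_s: 24.2
tool_pos: [0.5286, -0.1056, 0.178]
orientation: [2.977, 1.004, -0.0]
contact_force: [0.1, -0.3, 0.2]
finger_gap: 0.0771
grasp_force: 0.0
```

>>> {"fn": "arm_command", "kwargs": {"increments": [{"dp": [0.65,1,0],"twist": [0,0,-0.94],"claw": 0.9},{"dp": [0.65,1,0],"twist": [0,0,-0.94],"claw": 0.9},{"dp": [0.65,1,0],"twist": [0,0,-0.94],"claw": 0.9},{"dp": [0.65,1,0],"twist": [0,0,-0.94],"claw": 0.9},{"dp": [0.65,1,0],"twist": [0,0,-0.94],"claw": 0.9}]}}

```text
time_s: 24.7
tool_pos: [0.5937, -0.0056, 0.178]
orientation: [3.132, 0.249, -0.0]
contact_force: [0.2, -0.7, 1.1]
finger_gap: 0.0768
grasp_force: 0.0
```

>>> {"fn": "arm_command", "kwargs": {"increments": [{"dp": [0.65,1,0],"twist": [0,0,-0.94],"claw": 0.9},{"dp": [0,0.1,0],"twist": [0,0,0],"claw": 0.9},{"dp": [0,0,0],"twist": [0,0,0],"claw": 0.9},{"dp": [0,0,0],"twist": [0,0,0],"claw": 0.9},{"dp": [0,0,0],"twist": [0,0,0],"claw": 0.9}]}}

```text
time_s: 25.2
tool_pos: [0.6058, 0.0147, 0.1779]
orientation: [3.14, 0.1, -0.0]
contact_force: [0.3, -0.0, -0.1]
finger_gap: 0.0769
grasp_force: 0.0
```

```bash
python3 - <<'E'
from h import *
o=manip.get_obs(); ps=(o["tool_pos"],o["orientation"]); print(np.round(o["joint_pos"],2),ps,R.from_rotvec(ps[1]).as_matrix().round(3))
a=cv2.cvtColor(viewer.camera("wrist"),cv2.COLOR_RGB2BGR); cv2.imwrite("pics/w2.png",a)
h=cv2.cvtColor(a,cv2.COLOR_BGR2HSV); m=cv2.inRange(h,(14,60,90),(32,200,255)); m=cv2.morphologyEx(m,cv2.MORPH_OPEN,np.ones((3,3)))
for c in cv2.findContours(m,0,2)[0]:
    if cv2.contourArea(c)>200: e=cv2.minEnclosingCircle(c); print(cv2.contourArea(c),e,onz("wrist",e[0],.038,ps).round(4))
E
```

```text
[-0.17  0.3   1.58 -0.    1.27  1.33] (array([0.60581815, 0.01473934, 0.17789866]), array([ 3.13980450e+00,  1.00302462e-01, -4.62866084e-04])) [[ 0.998  0.064 -0.   ]
 [ 0.064 -0.998 -0.   ]
 [-0.     0.    -1.   ]]
2223.0 ((325.0, 226.375), 28.32659912109375) [0.6098 0.0159 0.038 ]
282.5 ((403.0, 38.5), 11.926960945129395) [ 0.7525 -0.0306  0.038 ]
```

View pics/w2.png

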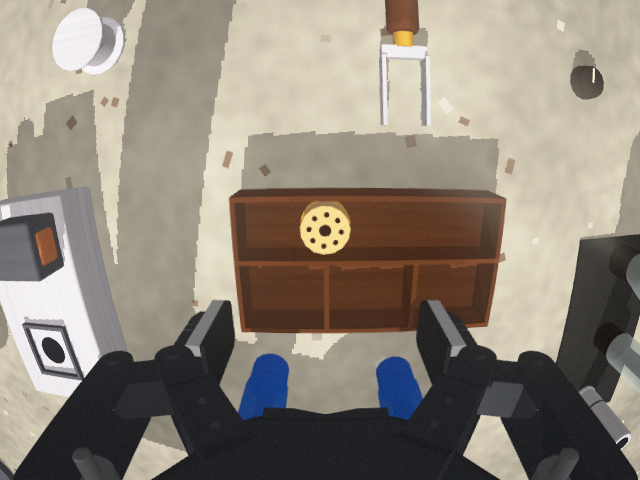

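The wrist view shows the socket top at (325,230), about (0.607,0.016), with free bay on both sides along the jaw line. I descend.

>>> {"fn": "arm_command", "kwargs": {"increments": [{"dp": [0.06,0.06,-1],"twist": [0,0,0],"claw": 0.9},{"dp": [0,0,-1],"twist": [0,0,0],"claw": 0.9},{"dp": [0,0,-1],"twist": [0,0,0],"claw": 0.9},{"dp": [0,0,-1],"twist": [0,0,0],"claw": 0.9},{"dp": [0,0,-1],"twist": [0,0,0],"claw": 0.9}]}}

```text
time_s: 25.75
tool_pos: [0.6072, 0.0162, 0.0773]
orientation: [3.14, 0.1, 0.0]
contact_force: [-0.8, -0.7, -0.5]
finger_gap: 0.0771
grasp_force: 0.0
```

>>> {"fn": "arm_command", "kwargs": {"increments": [{"dp": [0,0,-0.8],"twist": [0,0,0],"claw": 0.9},{"dp": [0,0,-0.6],"twist": [0,0,0],"claw": 0.9},{"dp": [0,0,-0.4],"twist": [0,0,0],"claw": 0.9},{"dp": [0,0,-0.4],"twist": [0,0,0],"claw": 0.9},{"dp": [0,0,0],"twist": [0,0,0],"claw": 0.9}]}}

```text
time_s: 26.25
tool_pos: [0.6069, 0.0169, 0.0331]
orientation: [-3.14, -0.101, 0.002]
contact_force: [0.4, -0.2, -1.0]
finger_gap: 0.0768
grasp_force: 0.0
```

>>> {"fn": "arm_command", "kwargs": {"increments": [{"dp": [0,0,-0.3],"twist": [0,0,0],"claw": 0.9},{"dp": [0,0,0],"twist": [0,0,0],"claw": 0.7},{"dp": [0,0,0],"twist": [0,0,0],"claw": 0.5},{"dp": [0,0,0],"twist": [0,0,0],"claw": 0.2},{"dp": [0,0,0],"twist": [0,0,0],"claw": 0.2}]}}

```text
time_s: 26.75
tool_pos: [0.6081, 0.0167, 0.0287]
orientation: [3.14, 0.101, 0.002]
contact_force: [0.1, -0.2, 4.1]
finger_gap: 0.0362
grasp_force: 60.0
```

>>> {"fn": "arm_command", "kwargs": {"increments": [{"dp": [0,0,0],"twist": [0,0,0],"claw": 0.2},{"dp": [0,0,0],"twist": [0,0,0],"claw": 0.2},{"dp": [0,0,0],"twist": [0,0,0],"claw": 0.2},{"dp": [0,0,0],"twist": [0,0,0],"claw": 0.2},{"dp": [0,0,0],"twist": [0,0,0],"claw": 0.2}]}}

```text
time_s: 27.25
tool_pos: [0.6081, 0.0167, 0.0286]
orientation: [3.14, 0.101, 0.002]
contact_force: [0.2, 1.1, 4.7]
finger_gap: 0.0363
grasp_force: 60.0
```

>>> {"fn": "arm_command", "kwargs": {"increments": [{"dp": [0,0,0.5],"twist": [0,0,0],"claw": 0.2},{"dp": [0,0,1],"twist": [0,0,0],"claw": 0.2},{"dp": [0,0,1],"twist": [0,0,0],"claw": 0.2},{"dp": [0,0,1],"twist": [0,0,0],"claw": 0.2},{"dp": [0,0,1],"twist": [0,0,0],"claw": 0.2}]}}

```text
time_s: 27.75
tool_pos: [0.6067, 0.0169, 0.1184]
orientation: [-3.14, -0.101, 0.002]
contact_force: [0.5, 0.6, -0.2]
finger_gap: 0.0362
grasp_force: 60.0
```

>>> {"fn": "arm_command", "kwargs": {"increments": [{"dp": [-0.5,0.97,0.5],"twist": [0,0,0],"claw": 0.2},{"dp": [-0.5,0.97,0],"twist": [0,0,0],"claw": 0.2},{"dp": [-0.5,0.97,0],"twist": [0,0,0],"claw": 0.2},{"dp": [-0.5,0.97,0],"twist": [0,0,0],"claw": 0.2},{"dp": [-0.5,0.97,0],"twist": [0,0,0],"claw": 0.2}]}}

```text
time_s: 28.25
tool_pos: [0.5563, 0.1146, 0.1277]
orientation: [-3.14, -0.101, 0.002]
contact_force: [0.7, 0.3, -0.7]
finger_gap: 0.0365
grasp_force: 60.0
```

>>> {"fn": "arm_command", "kwargs": {"increments": [{"dp": [-0.5,0.97,0],"twist": [0,0,0],"claw": 0.2},{"dp": [-0.5,0.97,0],"twist": [0,0,0],"claw": 0.2},{"dp": [-0.5,0.97,0],"twist": [0,0,0],"claw": 0.2},{"dp": [-0.5,0.97,0],"twist": [0,0,0],"claw": 0.2},{"dp": [-0.5,0.97,0],"twist": [0,0,0],"claw": 0.2}]}}

```text
time_s: 28.75
tool_pos: [0.5063, 0.2115, 0.1277]
orientation: [3.14, 0.101, -0.002]
contact_force: [1.1, 0.7, -0.1]
finger_gap: 0.0364
grasp_force: 60.0
```

>>> {"fn": "arm_command", "kwargs": {"increments": [{"dp": [-0.5,0.97,0],"twist": [0,0,0],"claw": 0.2},{"dp": [-0.5,0.97,0],"twist": [0,0,0],"claw": 0.2},{"dp": [-0.5,0.97,0],"twist": [0,0,0],"claw": 0.2},{"dp": [-0.5,0.97,0],"twist": [0,0,0],"claw": 0.2},{"dp": [0,0,0],"twist": [0,0,0],"claw": 0.2}]}}

```text
time_s: 29.25
tool_pos: [0.4656, 0.29, 0.1276]
orientation: [-3.14, -0.105, 0.003]
contact_force: [0.2, -0.0, -0.7]
finger_gap: 0.0362
grasp_force: 60.0
```

```bash
python3 - <<'E'
from h import *
W2=(np.array([0.60581815,0.01473934,0.17789866]),np.array([3.1398,.1003,-.00046]))
print(np.mean([onz("wrist",p,.055,W2) for p in [(23,323),(68,323),(83,377),(40,377)]],0),onz("wrist",(53,350),.05,W2))
a=cv2.imread("pics/scene0.png"); g=cv2.cvtColor(a,cv2.COLOR_BGR2GRAY); roi=np.zeros_like(g); roi[138:157,374:398]=1
ys,xs=np.where((g<70)&(roi>0)); print(xs.mean(),ys.mean(),onz("scene",(xs.mean(),ys.mean()),.0535))
E
```

```text
[0.46914433 0.28452459 0.055     ] [0.46706822 0.28760509 0.05      ]
385.6388888888889 146.73611111111111 [0.47038837 0.28646356 0.0535    ]
```

>>> {"fn": "arm_command", "kwargs": {"increments": [{"dp": [0.13,-0.1,-0.6],"twist": [0,0,0],"claw": 0.2},{"dp": [0,0,-0.8],"twist": [0,0,0],"claw": 0.2},{"dp": [0,0,-0.6],"twist": [0,0,0],"claw": 0.2},{"dp": [0,0,-0.4],"twist": [0,0,0],"claw": 0.2},{"dp": [0,0,0],"twist": [0,0,0],"claw": 0.2}]}}

```text
time_s: 29.75
tool_pos: [0.4691, 0.2855, 0.0781]
orientation: [3.139, 0.1, -0.005]
contact_force: [-1.1, 0.4, -0.5]
finger_gap: 0.0366
grasp_force: 60.1
```

>>> {"fn": "arm_command", "kwargs": {"increments": [{"dp": [0,0,-0.1],"twist": [0,0,0],"claw": 0.2},{"dp": [0,0,-0.08],"twist": [0,0,0],"claw": 0.2},{"dp": [0,0,-0.05],"twist": [0,0,0],"claw": 0.2},{"dp": [0,0,0],"twist": [0,0,0],"claw": 0.2},{"dp": [0,0,0],"twist": [0,0,0],"claw": 0.2}]}}

```text
time_s: 30.25
tool_pos: [0.4701, 0.2865, 0.0756]
orientation: [-3.14, -0.101, -0.001]
contact_force: [0.7, 0.4, -0.8]
finger_gap: 0.0361
grasp_force: 60.1
```

```bash
python3 - <<'E'
from h import *
a=cv2.cvtColor(viewer.camera("side"),cv2.COLOR_RGB2BGR); cv2.imwrite("pics/s3.png",cv2.resize(a[280:480,200:460],(780,600),interpolation=cv2.INTER_CUBIC))
E
```

```text
(no output)
```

View pics/s3.png

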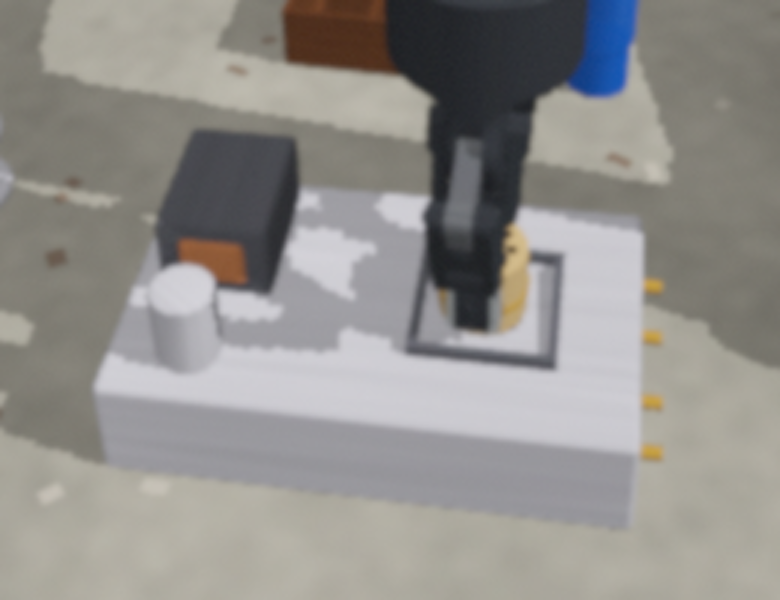

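The picture shows the socket well inside the frame lip, with the fingertips above the lip. I touch down and release.

>>> {"fn": "arm_command", "kwargs": {"increments": [{"dp": [0,0,-0.07],"twist": [0,0,0],"claw": 0.2},{"dp": [0,0,0],"twist": [0,0,0],"claw": 0.2},{"dp": [0,0,0],"twist": [0,0,0],"claw": 0.2},{"dp": [0,0,0],"twist": [0,0,0],"claw": 0.2},{"dp": [0,0,0],"twist": [0,0,0],"claw": 0.2}]}}

```text
time_s: 30.8
tool_pos: [0.4703, 0.2866, 0.0746]
orientation: [-3.14, -0.101, -0.001]
contact_force: [-1.8, -0.6, 5.3]
finger_gap: 0.0364
grasp_force: 60.5
```

>>> {"fn": "arm_command", "kwargs": {"increments": [{"dp": [0,0,0],"twist": [0,0,0],"claw": 0.5},{"dp": [0,0,0],"twist": [0,0,0],"claw": 0.6},{"dp": [0,0,0],"twist": [0,0,0],"claw": 0.7},{"dp": [0,0,0.4],"twist": [0,0,0],"claw": 0.7},{"dp": [0,0,0.8],"twist": [0,0,0],"claw": 0.7}]}}

```text
time_s: 31.3
tool_pos: [0.4689, 0.286, 0.0972]
orientation: [3.139, 0.101, -0.005]
contact_force: [-0.3, -0.4, 0.1]
finger_gap: 0.0599
grasp_force: 0.0
```

>>> {"fn": "arm_command", "kwargs": {"increments": [{"dp": [0,0,1],"twist": [0,0,0],"claw": 0.8},{"dp": [0,0,1],"twist": [0,0,0],"claw": 0.8},{"dp": [0,0,1],"twist": [0,0,0],"claw": 0.8},{"dp": [0,0,1],"twist": [0,0,0],"claw": 0.8},{"dp": [0,0,0.3],"twist": [0,0,0],"claw": 0.8}]}}

```text
time_s: 31.8
tool_pos: [0.4714, 0.2869, 0.1869]
orientation: [-3.138, -0.101, -0.007]
contact_force: [0.1, 0.2, 1.1]
finger_gap: 0.0682
grasp_force: 0.0
```

```bash
python3 - <<'E'
from h import *
a=cv2.cvtColor(viewer.camera("side"),cv2.COLOR_RGB2BGR); b=a[320:460,220:430]; cv2.imwrite("pics/s4.png",cv2.resize(b,(800,533),interpolation=cv2.INTER_CUBIC))
h=cv2.cvtColor(a,cv2.COLOR_BGR2HSV); m=cv2.inRange(h,(14,60,90),(32,220,255)); m[:,:300]=0; m[:320]=0;m[:,405:]=0
c=max(cv2.findContours(m,0,2)[0],key=cv2.contourArea); x,y,w,hh=cv2.boundingRect(c); print(x,y,w,hh,onz("side",(x+w/2,y+w*.3),.084))
o=manip.get_obs(); print(o["tool_pos"],o["orientation"])
E
```

```text
345 353 32 39 [0.46842439 0.28758121 0.084     ]
[0.47133066 0.28690159 0.18665633] [-3.1386351  -0.10093036 -0.00688147]
```

View pics/s4.png

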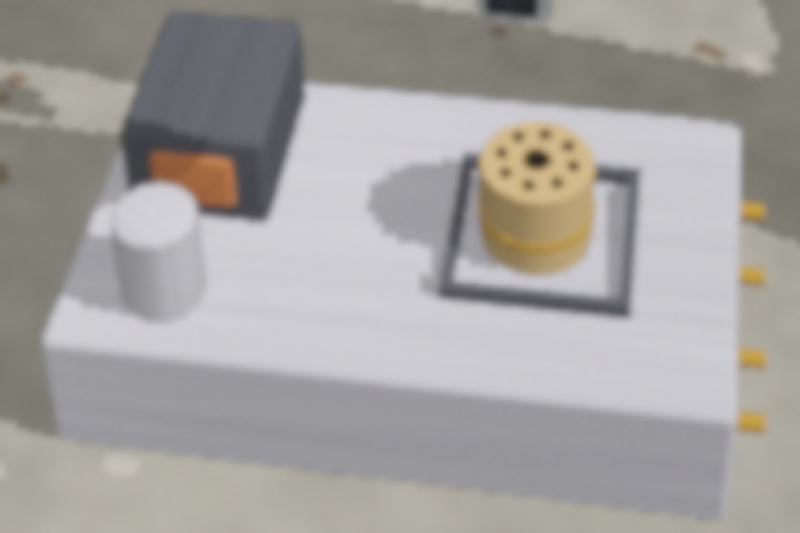

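The socket stands flat in the frame near its centre, at about (0.468,0.288). Next I return the shield, straight tube and shouldered tube in that order.

>>> {"fn": "arm_command", "kwargs": {"increments": [{"dp": [-0.11,-1,0],"twist": [0,0,0.94],"claw": 0.8},{"dp": [-0.11,-1,0],"twist": [0,0,0.94],"claw": 0.8},{"dp": [-0.11,-1,0],"twist": [0,0,0.94],"claw": 0.8},{"dp": [-0.11,-1,0],"twist": [0,0,0.94],"claw": 0.8},{"dp": [-0.11,-1,0],"twist": [0,0,0.94],"claw": 0.8}]}}

```text
time_s: 32.35
tool_pos: [0.4582, 0.1856, 0.1828]
orientation: [-3.019, -0.869, 0.003]
contact_force: [1.2, -0.7, 0.2]
finger_gap: 0.0684
grasp_force: 0.0
```

>>> {"fn": "arm_command", "kwargs": {"increments": [{"dp": [-0.11,-1,0],"twist": [0,0,0.94],"claw": 0.8},{"dp": [-0.11,-1,0],"twist": [0,0,0.94],"claw": 0.8},{"dp": [-0.11,-1,0],"twist": [0,0,0.94],"claw": 0.8},{"dp": [-0.11,-1,0],"twist": [0,0,0.94],"claw": 0.8},{"dp": [-0.11,-1,0],"twist": [0,0,0.94],"claw": 0.8}]}}

```text
time_s: 32.85
tool_pos: [0.4472, 0.0857, 0.1828]
orientation: [-2.715, -1.578, 0.002]
contact_force: [0.1, -0.9, -0.7]
finger_gap: 0.0678
grasp_force: 0.0
```

>>> {"fn": "arm_command", "kwargs": {"increments": [{"dp": [-0.11,-1,0],"twist": [0,0,0.94],"claw": 0.8},{"dp": [-0.11,-1,0],"twist": [0,0,0.94],"claw": 0.8},{"dp": [-0.11,-1,0],"twist": [0,0,0.94],"claw": 0.8},{"dp": [-0.11,-1,0],"twist": [0,0,0.94],"claw": 0.8},{"dp": [-0.11,-1,0],"twist": [0,0,0.94],"claw": 0.8}]}}

```text
time_s: 33.35
tool_pos: [0.4362, -0.0142, 0.1829]
orientation: [-2.249, -2.191, 0.001]
contact_force: [0.2, 0.1, 0.1]
finger_gap: 0.0681
grasp_force: 0.0
```

>>> {"fn": "arm_command", "kwargs": {"increments": [{"dp": [-0.11,-1,0],"twist": [0,0,0.94],"claw": 0.8},{"dp": [-0.11,-1,0],"twist": [0,0,0],"claw": 0.8},{"dp": [-0.11,-1,0],"twist": [0,0,0],"claw": 0.8},{"dp": [-0.11,-1,0],"twist": [0,0,0],"claw": 0.8},{"dp": [-0.11,-1,0],"twist": [0,0,0],"claw": 0.8}]}}

```text
time_s: 33.85
tool_pos: [0.4253, -0.1141, 0.1829]
orientation: [-2.143, -2.295, 0.001]
contact_force: [0.0, -0.9, -0.1]
finger_gap: 0.0685
grasp_force: 0.0
```

>>> {"fn": "arm_command", "kwargs": {"increments": [{"dp": [-0.11,-1,0],"twist": [0,0,0],"claw": 0.8},{"dp": [-0.11,-1,0],"twist": [0,0,0],"claw": 0.8},{"dp": [-0.11,-1,0],"twist": [0,0,0],"claw": 0.8},{"dp": [-0.11,-1,0],"twist": [0,0,0],"claw": 0.8},{"dp": [-0.11,-1,0],"twist": [0,0,0],"claw": 0.8}]}}

```text
time_s: 34.35
tool_pos: [0.4143, -0.214, 0.1828]
orientation: [-2.143, -2.295, 0.0]
contact_force: [-0.4, 0.3, 0.2]
finger_gap: 0.0687
grasp_force: 0.0
```

>>> {"fn": "arm_command", "kwargs": {"increments": [{"dp": [-0.11,-1,0],"twist": [0,0,0],"claw": 0.8},{"dp": [-0.11,-1,0],"twist": [0,0,0],"claw": 0.8},{"dp": [-0.11,-1,0],"twist": [0,0,0],"claw": 0.8},{"dp": [-0.11,-1,0],"twist": [0,0,0],"claw": 0.8},{"dp": [-0.11,-1,0],"twist": [0,0,0],"claw": 0.8}]}}

```text
time_s: 34.85
tool_pos: [0.4034, -0.314, 0.1829]
orientation: [-2.143, -2.295, -0.0]
contact_force: [0.3, -0.4, 0.9]
finger_gap: 0.0682
grasp_force: 0.0
```

>>> {"fn": "arm_command", "kwargs": {"increments": [{"dp": [-0.2,-0.7,0],"twist": [0,0,0],"claw": 0.8},{"dp": [-0.05,-0.4,0],"twist": [0,0,0],"claw": 0.8},{"dp": [0,-0.05,0],"twist": [0,0,0],"claw": 0.8},{"dp": [0,0,0],"twist": [0,0,0],"claw": 0.8},{"dp": [0,0,0],"twist": [0,0,0],"claw": 0.8}]}}

```text
time_s: 35.35
tool_pos: [0.3991, -0.3359, 0.1838]
orientation: [-2.143, -2.297, -0.0]
contact_force: [0.7, 0.0, 0.1]
finger_gap: 0.0686
grasp_force: 0.0
```

>>> {"fn": "arm_command", "kwargs": {"increments": [{"dp": [0,0,-0.8],"twist": [0,0,0],"claw": 0.8},{"dp": [0,0,-1],"twist": [0,0,0],"claw": 0.8},{"dp": [0,0,-1],"twist": [0,0,0],"claw": 0.8},{"dp": [0,0,-1],"twist": [0,0,0],"claw": 0.8},{"dp": [0,0,-1],"twist": [0,0,0],"claw": 0.8}]}}

```text
time_s: 35.85
tool_pos: [0.3993, -0.3359, 0.0873]
orientation: [2.143, 2.297, 0.0]
contact_force: [0.1, -0.1, -1.0]
finger_gap: 0.0684
grasp_force: 0.0
```

>>> {"fn": "arm_command", "kwargs": {"increments": [{"dp": [0,0,-0.6],"twist": [0,0,0],"claw": 0.8},{"dp": [0,0,0],"twist": [0,0,0],"claw": 0.1},{"dp": [0,0,0],"twist": [0,0,0],"claw": 0.1},{"dp": [0,0,0],"twist": [0,0,0],"claw": 0.1},{"dp": [0,0,0],"twist": [0,0,0],"claw": 0.1}]}}

```text
time_s: 36.35
tool_pos: [0.3996, -0.3373, 0.0771]
orientation: [2.142, 2.294, -0.001]
contact_force: [-0.5, -0.6, 2.9]
finger_gap: 0.0315
grasp_force: 59.5
```

>>> {"fn": "arm_command", "kwargs": {"increments": [{"dp": [0,0,0],"twist": [0,0,0],"claw": 0.1},{"dp": [0,0,0],"twist": [0,0,0],"claw": 0.1},{"dp": [0,0,0],"twist": [0,0,0],"claw": 0.1},{"dp": [0,0,0],"twist": [0,0,0],"claw": 0.1},{"dp": [0,0,0],"twist": [0,0,0],"claw": 0.1}]}}

```text
time_s: 36.85
tool_pos: [0.3996, -0.3374, 0.0771]
orientation: [2.143, 2.294, -0.0]
contact_force: [0.2, 0.1, 6.1]
finger_gap: 0.0318
grasp_force: 59.8
```

>>> {"fn": "arm_command", "kwargs": {"increments": [{"dp": [0,0,0.5],"twist": [0,0,0],"claw": 0.1},{"dp": [0,0,0.8],"twist": [0,0,0],"claw": 0.1},{"dp": [0,0,0.8],"twist": [0,0,0],"claw": 0.1},{"dp": [0,0,0.6],"twist": [0,0,0],"claw": 0.1},{"dp": [0,0.5,0.3],"twist": [0,0,0],"claw": 0.1}]}}

```text
time_s: 37.35
tool_pos: [0.3994, -0.3276, 0.1375]
orientation: [2.144, 2.293, -0.001]
contact_force: [0.9, 0.4, -0.8]
finger_gap: 0.0316
grasp_force: 59.5
```

>>> {"fn": "arm_command", "kwargs": {"increments": [{"dp": [0,1,0],"twist": [0,0,0],"claw": 0.1},{"dp": [0,1,0],"twist": [0,0,0],"claw": 0.1},{"dp": [0.2,1,0],"twist": [0,0,0],"claw": 0.1},{"dp": [0.8,1,0],"twist": [0,0,0],"claw": 0.1},{"dp": [1,1,0],"twist": [0,0,0],"claw": 0.1}]}}

```text
time_s: 37.85
tool_pos: [0.4385, -0.2248, 0.1354]
orientation: [-2.144, -2.294, 0.0]
contact_force: [0.0, -0.1, -1.2]
finger_gap: 0.0321
grasp_force: 59.5
```

>>> {"fn": "arm_command", "kwargs": {"increments": [{"dp": [1,1,0],"twist": [0,0,0],"claw": 0.1},{"dp": [1,1,0],"twist": [0,0,0],"claw": 0.1},{"dp": [1,1,0],"twist": [0,0,0],"claw": 0.1},{"dp": [1,1,0],"twist": [0,0,0],"claw": 0.1},{"dp": [1,1,0],"twist": [0,0,0],"claw": 0.1}]}}

```text
time_s: 38.35
tool_pos: [0.539, -0.1247, 0.1354]
orientation: [-2.143, -2.295, 0.001]
contact_force: [0.3, -0.5, -0.7]
finger_gap: 0.0319
grasp_force: 59.5
```

>>> {"fn": "arm_command", "kwargs": {"increments": [{"dp": [0.47,1,0],"twist": [0,0,0],"claw": 0.1},{"dp": [0,1,0],"twist": [0,0,0],"claw": 0.1},{"dp": [0,1,0],"twist": [0,0,0],"claw": 0.1},{"dp": [0,1,0],"twist": [0,0,0],"claw": 0.1},{"dp": [0,1,0],"twist": [0,0,0],"claw": 0.1}]}}

```text
time_s: 38.85
tool_pos: [0.5474, -0.025, 0.1354]
orientation: [-2.143, -2.295, 0.001]
contact_force: [-0.5, 0.1, -0.3]
finger_gap: 0.0321
grasp_force: 59.6
```

>>> {"fn": "arm_command", "kwargs": {"increments": [{"dp": [0,1,0],"twist": [0,0,0],"claw": 0.1},{"dp": [0,1,0],"twist": [0,0,0],"claw": 0.1},{"dp": [0,1,0],"twist": [0,0,0],"claw": 0.1},{"dp": [0,0.7,0],"twist": [0,0,0],"claw": 0.1},{"dp": [0,0,0],"twist": [0,0,0],"claw": 0.1}]}}

```text
time_s: 39.35
tool_pos: [0.5476, 0.0492, 0.1355]
orientation: [-2.141, -2.298, 0.001]
contact_force: [0.1, 0.2, -0.3]
finger_gap: 0.0315
grasp_force: 59.6
```

>>> {"fn": "arm_command", "kwargs": {"increments": [{"dp": [0.05,-0.1,-0.5],"twist": [0,0,0],"claw": 0.1},{"dp": [0,0,-0.8],"twist": [0,0,0],"claw": 0.1},{"dp": [0,0,-0.7],"twist": [0,0,0],"claw": 0.1},{"dp": [0,0,-0.5],"twist": [0,0,0],"claw": 0.1},{"dp": [0,0,-0.3],"twist": [0,0,0],"claw": 0.1}]}}

```text
time_s: 39.85
tool_pos: [0.5486, 0.045, 0.0782]
orientation: [-2.144, -2.294, 0.002]
contact_force: [0.4, 0.3, 0.2]
finger_gap: 0.0318
grasp_force: 59.6
```

>>> {"fn": "arm_command", "kwargs": {"increments": [{"dp": [0,0,-0.12],"twist": [0,0,0],"claw": 0.1},{"dp": [0,0,-0.06],"twist": [0,0,0],"claw": 0.1},{"dp": [0,0,0],"twist": [0,0,0],"claw": 0.1},{"dp": [0,0,0],"twist": [0,0,0],"claw": 0.1},{"dp": [0,0,0],"twist": [0,0,0],"claw": 0.1}]}}

```text
time_s: 40.35
tool_pos: [0.5495, 0.0453, 0.0771]
orientation: [2.144, 2.296, -0.0]
contact_force: [-3.6, 0.3, 6.0]
finger_gap: 0.0318
grasp_force: 60.2
```

>>> {"fn": "arm_command", "kwargs": {"increments": [{"dp": [0,0,0],"twist": [0,0,0],"claw": 0.5},{"dp": [0,0,0],"twist": [0,0,0],"claw": 0.6},{"dp": [0,0,0],"twist": [0,0,0],"claw": 0.7},{"dp": [0,0,0.4],"twist": [0,0,0],"claw": 0.7},{"dp": [0,0,0.8],"twist": [0,0,0],"claw": 0.7}]}}

```text
time_s: 40.85
tool_pos: [0.5484, 0.0456, 0.0997]
orientation: [-2.143, -2.294, 0.002]
contact_force: [0.3, 0.2, 0.8]
finger_gap: 0.0597
grasp_force: 0.0
```

>>> {"fn": "arm_command", "kwargs": {"increments": [{"dp": [0,0,1],"twist": [0,0,0],"claw": 0.8},{"dp": [0,0,1],"twist": [0,0,0],"claw": 0.8},{"dp": [0,0,1],"twist": [0,0,0],"claw": 0.8},{"dp": [0,-0.5,1],"twist": [0,0,0],"claw": 0.8},{"dp": [0,-1,0.2],"twist": [0,0,0],"claw": 0.8}]}}

```text
time_s: 41.35
tool_pos: [0.5511, 0.0158, 0.1879]
orientation: [2.139, 2.295, 0.005]
contact_force: [-0.6, -0.8, 0.1]
finger_gap: 0.0685
grasp_force: 0.0
```

>>> {"fn": "arm_command", "kwargs": {"increments": [{"dp": [-0.2,-1,0],"twist": [0,0,0],"claw": 0.8},{"dp": [-0.2,-1,0],"twist": [0,0,0],"claw": 0.8},{"dp": [-0.2,-1,0],"twist": [0,0,0],"claw": 0.8},{"dp": [-0.2,-1,0],"twist": [0,0,0],"claw": 0.8},{"dp": [-0.2,-1,0],"twist": [0,0,0],"claw": 0.8}]}}

```text
time_s: 41.85
tool_pos: [0.5294, -0.0854, 0.185]
orientation: [2.144, 2.296, 0.001]
contact_force: [-0.1, -0.2, -0.4]
finger_gap: 0.068
grasp_force: 0.0
```

>>> {"fn": "arm_command", "kwargs": {"increments": [{"dp": [-0.2,-1,0],"twist": [0,0,0],"claw": 0.8},{"dp": [-0.2,-1,0],"twist": [0,0,0],"claw": 0.8},{"dp": [-0.2,-1,0],"twist": [0,0,0],"claw": 0.8},{"dp": [-0.2,-1,0],"twist": [0,0,0],"claw": 0.8},{"dp": [-0.2,-1,0],"twist": [0,0,0],"claw": 0.8}]}}

```text
time_s: 42.35
tool_pos: [0.5093, -0.1855, 0.185]
orientation: [2.144, 2.295, 0.0]
contact_force: [0.4, -0.0, -0.5]
finger_gap: 0.0683
grasp_force: 0.0
```

>>> {"fn": "arm_command", "kwargs": {"increments": [{"dp": [-0.2,-1,0],"twist": [0,0,0],"claw": 0.8},{"dp": [-0.2,-1,0],"twist": [0,0,0],"claw": 0.8},{"dp": [-0.2,-1,0],"twist": [0,0,0],"claw": 0.8},{"dp": [-0.2,-1,0],"twist": [0,0,0],"claw": 0.8},{"dp": [-0.05,-1,0],"twist": [0,0,0],"claw": 0.8}]}}

```text
time_s: 42.85
tool_pos: [0.4923, -0.2856, 0.1849]
orientation: [2.144, 2.296, 0.0]
contact_force: [0.7, -0.3, 0.5]
finger_gap: 0.0685
grasp_force: 0.0
```

>>> {"fn": "arm_command", "kwargs": {"increments": [{"dp": [0,-1,0],"twist": [0,0,0],"claw": 0.8},{"dp": [0,-0.9,0],"twist": [0,0,0],"claw": 0.8},{"dp": [0,0,0],"twist": [0,0,0],"claw": 0.8},{"dp": [0,0,0],"twist": [0,0,0],"claw": 0.8},{"dp": [0,0,0],"twist": [0,0,0],"claw": 0.8}]}}

```text
time_s: 43.35
tool_pos: [0.4925, -0.3219, 0.1841]
orientation: [-2.143, -2.296, -0.001]
contact_force: [0.1, -1.2, -0.4]
finger_gap: 0.0681
grasp_force: 0.0
```

>>> {"fn": "arm_command", "kwargs": {"increments": [{"dp": [0,-0.05,-0.8],"twist": [0,0,0],"claw": 0.8},{"dp": [0,0,-1],"twist": [0,0,0],"claw": 0.8},{"dp": [0,0,-1],"twist": [0,0,0],"claw": 0.8},{"dp": [0,0,-1],"twist": [0,0,0],"claw": 0.8},{"dp": [0,0,-0.8],"twist": [0,0,0],"claw": 0.8}]}}

```text
time_s: 43.85
tool_pos: [0.4917, -0.3222, 0.0898]
orientation: [-2.141, -2.295, -0.0]
contact_force: [-0.7, -0.9, 0.4]
finger_gap: 0.068
grasp_force: 0.0
```

>>> {"fn": "arm_command", "kwargs": {"increments": [{"dp": [0,0,-0.4],"twist": [0,0,0],"claw": 0.8},{"dp": [0,0,0],"twist": [0,0,0],"claw": 0.2},{"dp": [0,0,0],"twist": [0,0,0],"claw": 0.2},{"dp": [0,0,0],"twist": [0,0,0],"claw": 0.2},{"dp": [0,0,0],"twist": [0,0,0],"claw": 0.2}]}}

```text
time_s: 44.35
tool_pos: [0.4929, -0.324, 0.0852]
orientation: [2.143, 2.295, -0.0]
contact_force: [-0.8, 1.1, -0.6]
finger_gap: 0.0389
grasp_force: 60.2
```

>>> {"fn": "arm_command", "kwargs": {"increments": [{"dp": [0,0,0],"twist": [0,0,0],"claw": 0.2},{"dp": [0,0,0],"twist": [0,0,0],"claw": 0.2},{"dp": [0,0,0],"twist": [0,0,0],"claw": 0.2},{"dp": [0,0,0],"twist": [0,0,0],"claw": 0.2},{"dp": [0,0,0],"twist": [0,0,0],"claw": 0.2}]}}

```text
time_s: 44.85
tool_pos: [0.4928, -0.324, 0.085]
orientation: [2.143, 2.295, -0.0]
contact_force: [-0.5, 0.6, 6.3]
finger_gap: 0.0389
grasp_force: 60.5
```

>>> {"fn": "arm_command", "kwargs": {"increments": [{"dp": [0,0,0.5],"twist": [0,0,0],"claw": 0.2},{"dp": [0,0,0.8],"twist": [0,0,0],"claw": 0.2},{"dp": [0,0,0.8],"twist": [0,0,0],"claw": 0.2},{"dp": [0,0,0.6],"twist": [0,0,0],"claw": 0.2},{"dp": [0,0.5,0.3],"twist": [0,0,0],"claw": 0.2}]}}

```text
time_s: 45.35
tool_pos: [0.4932, -0.315, 0.1469]
orientation: [2.143, 2.292, -0.0]
contact_force: [-0.3, -0.0, -0.8]
finger_gap: 0.0388
grasp_force: 60.2
```

>>> {"fn": "arm_command", "kwargs": {"increments": [{"dp": [0,1,0],"twist": [0,0,0],"claw": 0.2},{"dp": [0,1,0],"twist": [0,0,0],"claw": 0.2},{"dp": [0.4,1,0],"twist": [0,0,0],"claw": 0.2},{"dp": [0.4,1,0],"twist": [0,0,0],"claw": 0.2},{"dp": [0.4,1,0],"twist": [0,0,0],"claw": 0.2}]}}

```text
time_s: 45.85
tool_pos: [0.5161, -0.2114, 0.144]
orientation: [-2.143, -2.296, 0.0]
contact_force: [0.8, 0.9, -0.3]
finger_gap: 0.0388
grasp_force: 60.3
```

>>> {"fn": "arm_command", "kwargs": {"increments": [{"dp": [0.4,1,0],"twist": [0,0,0],"claw": 0.2},{"dp": [0.4,1,0],"twist": [0,0,0],"claw": 0.2},{"dp": [0.4,1,0],"twist": [0,0,0],"claw": 0.2},{"dp": [0.4,1,0],"twist": [0,0,0],"claw": 0.2},{"dp": [0.36,1,0],"twist": [0,0,0],"claw": 0.2}]}}

```text
time_s: 46.35
tool_pos: [0.5552, -0.1114, 0.144]
orientation: [-2.143, -2.296, 0.0]
contact_force: [-0.2, -0.5, -0.3]
finger_gap: 0.0385
grasp_force: 60.3
```

>>> {"fn": "arm_command", "kwargs": {"increments": [{"dp": [0,1,0],"twist": [0,0,0],"claw": 0.2},{"dp": [0,1,0],"twist": [0,0,0],"claw": 0.2},{"dp": [0,1,0],"twist": [0,0,0],"claw": 0.2},{"dp": [0,1,0],"twist": [0,0,0],"claw": 0.2},{"dp": [0,0.7,0],"twist": [0,0,0],"claw": 0.2}]}}

```text
time_s: 46.85
tool_pos: [0.5547, -0.0173, 0.1439]
orientation: [-2.142, -2.297, 0.001]
contact_force: [0.2, 0.7, -1.6]
finger_gap: 0.0387
grasp_force: 60.3
```

>>> {"fn": "arm_command", "kwargs": {"increments": [{"dp": [0.04,0,0],"twist": [0,0,0],"claw": 0.2},{"dp": [0,0,-0.4],"twist": [0,0,0],"claw": 0.2},{"dp": [0,0,-0.6],"twist": [0,0,0],"claw": 0.2},{"dp": [0,0,-0.6],"twist": [0,0,0],"claw": 0.2},{"dp": [0,0,-0.6],"twist": [0,0,0],"claw": 0.2}]}}

```text
time_s: 47.35
tool_pos: [0.5558, -0.0201, 0.0985]
orientation: [-2.144, -2.294, 0.001]
contact_force: [-0.1, -0.5, -0.8]
finger_gap: 0.0387
grasp_force: 60.3
```

>>> {"fn": "arm_command", "kwargs": {"increments": [{"dp": [0,0,-0.35],"twist": [0,0,0],"claw": 0.2},{"dp": [0,0,-0.25],"twist": [0,0,0],"claw": 0.2},{"dp": [0,0,-0.12],"twist": [0,0,0],"claw": 0.2},{"dp": [0,0,0],"twist": [0,0,0],"claw": 0.2},{"dp": [0,0,0],"twist": [0,0,0],"claw": 0.2}]}}

```text
time_s: 47.85
tool_pos: [0.5568, -0.0196, 0.0864]
orientation: [2.144, 2.296, 0.001]
contact_force: [0.7, -0.5, -1.2]
finger_gap: 0.0388
grasp_force: 60.4
```

>>> {"fn": "arm_command", "kwargs": {"increments": [{"dp": [0,0,-0.05],"twist": [0,0,0],"claw": 0.2},{"dp": [0,0,-0.03],"twist": [0,0,0],"claw": 0.2},{"dp": [0,0,0],"twist": [0,0,0],"claw": 0.2},{"dp": [0,0,0],"twist": [0,0,0],"claw": 0.2},{"dp": [0,0,0],"twist": [0,0,0],"claw": 0.2}]}}

```text
time_s: 48.35
tool_pos: [0.5568, -0.0197, 0.085]
orientation: [2.143, 2.296, 0.001]
contact_force: [-1.6, 0.5, 6.8]
finger_gap: 0.0389
grasp_force: 60.7
```

>>> {"fn": "arm_command", "kwargs": {"increments": [{"dp": [0,0,0],"twist": [0,0,0],"claw": 0.55},{"dp": [0,0,0],"twist": [0,0,0],"claw": 0.65},{"dp": [0,0,0],"twist": [0,0,0],"claw": 0.75},{"dp": [0,0,0.4],"twist": [0,0,0],"claw": 0.75},{"dp": [0,0,0.8],"twist": [0,0,0],"claw": 0.75}]}}

```text
time_s: 48.85
tool_pos: [0.5552, -0.0193, 0.1075]
orientation: [-2.142, -2.294, 0.002]
contact_force: [1.1, 0.3, -0.4]
finger_gap: 0.0642
grasp_force: 0.0
```

>>> {"fn": "arm_command", "kwargs": {"increments": [{"dp": [0,0,1],"twist": [0,0,0],"claw": 0.8},{"dp": [0,0,1],"twist": [0,0,0],"claw": 1},{"dp": [0,0,1],"twist": [0,0,0],"claw": 1},{"dp": [0,-0.5,0.8],"twist": [0,0,0],"claw": 1},{"dp": [0.1,-1,0],"twist": [0,0,0],"claw": 1}]}}

```text
time_s: 49.35
tool_pos: [0.56, -0.0494, 0.1879]
orientation: [2.139, 2.295, 0.004]
contact_force: [0.7, -0.2, 0.3]
finger_gap: 0.0855
grasp_force: 0.0
```

>>> {"fn": "arm_command", "kwargs": {"increments": [{"dp": [0.1,-1,0],"twist": [0,0,0],"claw": 1},{"dp": [0.1,-1,0],"twist": [0,0,0],"claw": 1},{"dp": [0.1,-1,0],"twist": [0,0,0],"claw": 1},{"dp": [0.1,-1,0],"twist": [0,0,0],"claw": 1},{"dp": [0.1,-1,0],"twist": [0,0,0],"claw": 1}]}}

```text
time_s: 49.85
tool_pos: [0.5685, -0.1504, 0.1848]
orientation: [2.144, 2.296, 0.0]
contact_force: [-0.1, -0.7, 1.0]
finger_gap: 0.0855
grasp_force: 0.0
```

>>> {"fn": "arm_command", "kwargs": {"increments": [{"dp": [0.1,-1,0],"twist": [0,0,0],"claw": 1},{"dp": [0.1,-1,0],"twist": [0,0,0],"claw": 1},{"dp": [0.2,-1,0],"twist": [0,0,0],"claw": 1},{"dp": [0.2,-1,0],"twist": [0,0,0],"claw": 1},{"dp": [0.2,-1,0],"twist": [0,0,0],"claw": 1}]}}

```text
time_s: 50.35
tool_pos: [0.5845, -0.251, 0.1844]
orientation: [2.144, 2.296, 0.0]
contact_force: [1.8, -0.4, 0.3]
finger_gap: 0.0852
grasp_force: 0.0
```

>>> {"fn": "arm_command", "kwargs": {"increments": [{"dp": [0.2,-1,0],"twist": [0,0,0],"claw": 1},{"dp": [0,-1,0],"twist": [0,0,0],"claw": 1},{"dp": [0,-0.9,0],"twist": [0,0,0],"claw": 1},{"dp": [0,0,0],"twist": [0,0,0],"claw": 1},{"dp": [0,0,0],"twist": [0,0,0],"claw": 1}]}}

```text
time_s: 50.85
tool_pos: [0.5882, -0.3076, 0.1841]
orientation: [-2.144, -2.295, -0.001]
contact_force: [0.1, -0.4, -0.9]
finger_gap: 0.0855
grasp_force: 0.0
```

Descend 0.102 and grasp.

>>> {"fn": "arm_command", "kwargs": {"increments": [{"dp": [0,-0.04,-0.8],"twist": [0,0,0],"claw": 1},{"dp": [0,0,-1],"twist": [0,0,0],"claw": 1},{"dp": [0,0,-1],"twist": [0,0,0],"claw": 1},{"dp": [0,0,-1],"twist": [0,0,0],"claw": 1},{"dp": [0,0,-0.9],"twist": [0,0,0],"claw": 1}]}}

```text
time_s: 51.35
tool_pos: [0.5878, -0.3068, 0.0879]
orientation: [-2.141, -2.296, 0.0]
contact_force: [-0.3, -0.2, -0.5]
finger_gap: 0.085
grasp_force: 0.0
```

>>> {"fn": "arm_command", "kwargs": {"increments": [{"dp": [0,0,-0.5],"twist": [0,0,0],"claw": 1},{"dp": [0,0,0],"twist": [0,0,0],"claw": 0.3},{"dp": [0,0,0],"twist": [0,0,0],"claw": 0.3},{"dp": [0,0,0],"twist": [0,0,0],"claw": 0.3},{"dp": [0,0,0],"twist": [0,0,0],"claw": 0.3}]}}

```text
time_s: 51.85
tool_pos: [0.5892, -0.309, 0.0818]
orientation: [2.142, 2.294, 0.0]
contact_force: [-0.2, -0.8, 2.3]
finger_gap: 0.0505
grasp_force: 62.6
```

>>> {"fn": "arm_command", "kwargs": {"increments": [{"dp": [0,0,0],"twist": [0,0,0],"claw": 0.3},{"dp": [0,0,0],"twist": [0,0,0],"claw": 0.3},{"dp": [0,0,0],"twist": [0,0,0],"claw": 0.3},{"dp": [0,0,0],"twist": [0,0,0],"claw": 0.3},{"dp": [0,0,0],"twist": [0,0,0],"claw": 0.3}]}}

```text
time_s: 52.35
tool_pos: [0.5892, -0.309, 0.0817]
orientation: [2.142, 2.294, 0.0]
contact_force: [-0.3, 0.5, 6.4]
finger_gap: 0.0509
grasp_force: 62.8
```

>>> {"fn": "arm_command", "kwargs": {"increments": [{"dp": [0,0,0.5],"twist": [0,0,0],"claw": 0.3},{"dp": [0,0,0.8],"twist": [0,0,0],"claw": 0.3},{"dp": [0,0,0.8],"twist": [0,0,0],"claw": 0.3},{"dp": [0,0,0.6],"twist": [0,0,0],"claw": 0.3},{"dp": [0,0.5,0.3],"twist": [0,0,0],"claw": 0.3}]}}

```text
time_s: 52.85
tool_pos: [0.5892, -0.2998, 0.1431]
orientation: [2.143, 2.292, 0.0]
contact_force: [-0.2, -0.1, -1.0]
finger_gap: 0.0502
grasp_force: 62.4
```

>>> {"fn": "arm_command", "kwargs": {"increments": [{"dp": [-0.15,1,0],"twist": [0,0,0],"claw": 0.3},{"dp": [-0.15,1,0],"twist": [0,0,0],"claw": 0.3},{"dp": [-0.15,1,0],"twist": [0,0,0],"claw": 0.3},{"dp": [-0.15,1,0],"twist": [0,0,0],"claw": 0.3},{"dp": [-0.15,1,0],"twist": [0,0,0],"claw": 0.3}]}}

```text
time_s: 53.35
tool_pos: [0.573, -0.1967, 0.1403]
orientation: [-2.144, -2.296, -0.0]
contact_force: [0.4, -0.7, -1.7]
finger_gap: 0.0505
grasp_force: 62.4
```

>>> {"fn": "arm_command", "kwargs": {"increments": [{"dp": [-0.15,1,0],"twist": [0,0,0],"claw": 0.3},{"dp": [-0.15,1,0],"twist": [0,0,0],"claw": 0.3},{"dp": [-0.15,1,0],"twist": [0,0,0],"claw": 0.3},{"dp": [-0.15,1,0],"twist": [0,0,0],"claw": 0.3},{"dp": [-0.15,0.8,0],"twist": [0,0,0],"claw": 0.3}]}}

```text
time_s: 53.85
tool_pos: [0.5581, -0.1005, 0.1403]
orientation: [-2.143, -2.297, -0.0]
contact_force: [1.1, 1.0, -0.4]
finger_gap: 0.0499
grasp_force: 62.4
```

>>> {"fn": "arm_command", "kwargs": {"increments": [{"dp": [0,0.4,0],"twist": [0,0,0],"claw": 0.3},{"dp": [0,0.1,0],"twist": [0,0,0],"claw": 0.3},{"dp": [0,0,-0.4],"twist": [0,0,0],"claw": 0.3},{"dp": [0,0,-0.6],"twist": [0,0,0],"claw": 0.3},{"dp": [0,0,-0.6],"twist": [0,0,0],"claw": 0.3}]}}

```text
time_s: 54.35
tool_pos: [0.5582, -0.093, 0.1069]
orientation: [-2.145, -2.295, 0.001]
contact_force: [-0.2, 1.1, -1.1]
finger_gap: 0.0504
grasp_force: 62.4
```

>>> {"fn": "arm_command", "kwargs": {"increments": [{"dp": [0,0,-0.6],"twist": [0,0,0],"claw": 0.3},{"dp": [0,0,-0.4],"twist": [0,0,0],"claw": 0.3},{"dp": [0,0,-0.2],"twist": [0,0,0],"claw": 0.3},{"dp": [0,0,-0.1],"twist": [0,0,0],"claw": 0.3},{"dp": [0,0,0],"twist": [0,0,0],"claw": 0.3}]}}

```text
time_s: 54.85
tool_pos: [0.5586, -0.0925, 0.0824]
orientation: [2.144, 2.296, 0.0]
contact_force: [0.4, -0.2, -0.6]
finger_gap: 0.0503
grasp_force: 62.5
```

>>> {"fn": "arm_command", "kwargs": {"increments": [{"dp": [0,0,-0.06],"twist": [0,0,0],"claw": 0.3},{"dp": [0,0,0],"twist": [0,0,0],"claw": 0.3},{"dp": [0,0,0],"twist": [0,0,0],"claw": 0.3},{"dp": [0,0,0],"twist": [0,0,0],"claw": 0.3},{"dp": [0,0,0],"twist": [0,0,0],"claw": 0.3}]}}

```text
time_s: 55.35
tool_pos: [0.559, -0.0926, 0.0817]
orientation: [2.143, 2.295, 0.001]
contact_force: [1.0, -0.5, 2.9]
finger_gap: 0.05
grasp_force: 62.8
```

>>> {"fn": "arm_command", "kwargs": {"increments": [{"dp": [0,0,0],"twist": [0,0,0],"claw": 0.65},{"dp": [0,0,0],"twist": [0,0,0],"claw": 0.8},{"dp": [0,0,0],"twist": [0,0,0],"claw": 1},{"dp": [0,0,0.3],"twist": [0,0,0],"claw": 1},{"dp": [0,0,0.8],"twist": [0,0,0],"claw": 1}]}}

```text
time_s: 55.85
tool_pos: [0.5571, -0.0919, 0.102]
orientation: [-2.142, -2.294, 0.002]
contact_force: [0.9, 0.0, 0.4]
finger_gap: 0.0853
grasp_force: 0.0
```

>>> {"fn": "arm_command", "kwargs": {"increments": [{"dp": [0,0,1],"twist": [0,0,0],"claw": 1},{"dp": [0,0,1],"twist": [0,0,0],"claw": 1},{"dp": [0,0,1],"twist": [0,0,0],"claw": 1},{"dp": [0,0,1],"twist": [0,0,0],"claw": 1},{"dp": [0,0,0.7],"twist": [0,0,0],"claw": 1}]}}

```text
time_s: 56.35
tool_pos: [0.5589, -0.0926, 0.1991]
orientation: [2.143, 2.295, 0.001]
contact_force: [0.4, -0.4, 0.5]
finger_gap: 0.0856
grasp_force: 0.0
```

```bash
python3 - <<'E'
from h import *
cv2.imwrite("pics/w9.png",cv2.cvtColor(viewer.camera("wrist"),cv2.COLOR_RGB2BGR))
E
```

```text
(no output)
```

View pics/w9.png

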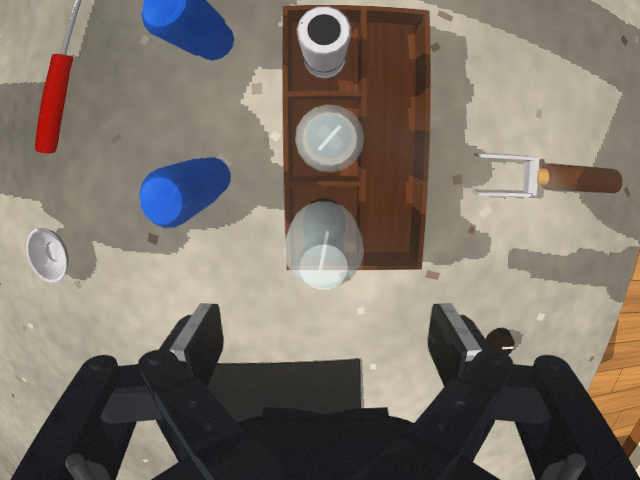

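All three stand upright in their original cells, at the same pixels as before: shield (323,30), straight tube (329,138), shouldered tube (324,266). The puller and the blue look-alikes have not moved.

```bash
python3 -c "
from workcell import ticket
print(ticket.hand_in())"
```

```text
the job is handed in; nothing more can be done
None
```

The job is handed in (the hand-in gave no verdict): the cameras showed the socket flat inside the frame, both tubes and the shield upright in the cells they came from, and the puller unmoved.

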